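Close the tea display: tins under the bar, linch pin, ring, alarm toggle

ROBOT

A 6-joint arm with a two-finger parallel gripper is mounted at the origin on the work surface. World frame = base frame: x ahead of the robot, y to its left, z up, the work surface at z = 0. Lengths are in mm, angles in rad, forces in N, time in s.
With the tool pointing down it reaches from about 350 to 975 mm from the base axis. Payload 7.1 kg.
Tool frame: the origin (TCP) lies between the finger pads; the fingertips stand 19 mm ahead of it and the grasp point (between the pads) is the TCP; z points along the fingers, y is the line along which they close (so a half turn about z gives the same grasp; the last joint's range is limited). The gripper opens to 88 mm and grips with 3 to 60 N. Pads are 20 mm wide; open, the fingers measure 115 mm over their backs; the gripper's body (75 mm by 178 mm) begins 61 mm behind the grasp point.
Start: joints at [1.221, 0.423, 1.63, -0, 1.089, -0.019], TCP at [202.968, 591.108, 241.675] pointing down, gripper open.
Joint ranges: [-3, 3], [-0.9, 2.11], [0.09, 2.58], [-1.31, 4.45], [0.11, 2.69], [-2.54, 2.54]. Speed limits (rad/s): [2.39, 2.39, 3.01, 3.14, 3.14, 3.14].

INTERFACE

Orientations are given as a rotation vector (axis times angle).
In Python, from workcell import ctrl gives the robot as it stands.
- The arm moves only by the tool arm_command, never from a script. Its argument "series" is a list of rows, each an object with "linear": the shift along the tool's x, y, z in m, a list of three; "turn": the turn about the tool's z in rad. A call has 1 to 10 rows; each row shifts and turns the commanded pose from where the row before left it, along the tool's axes as they then stand; what a row does not reach is not made up. A row lasts 1/10 s, in which the tool goes at most 50 mm and 8.59 degrees, less where a joint would pass 70% of its speed; a pose out of reach is approached as far as the arm can. A call with a gripper value outside its range is refused whole. "jaw" is the opening, from -1 (shut) to 1 (fully open), set as the call begins (left out, the last holds). The fingers move at their own pace and stop on an object; the grip force is fixed at half the most. Time passes only in rows, so rows that do not move let the fingers close. It gives the time, the measured TCP pose, the force, the opening and the grip force at its end, in the units of the state.
- ctrl.get_obs(): the state, without advancing time (a new reading comes with each control period).
- ctrl.get_image(name): name is "side" or "top"; returns a dict with "frame" (400x640x3 uint8, blue, green, red), "fx", "fy", "cx", "cy" (pixels), "k1" (the pictures are not rectified: a ray, as slopes to the right and down, at radius r is drawn at 1 + k1 r^2 times it, then the intrinsics apply), "rvec" (rotation vector, rad) and "tvec" (3), from world to camera coordinates, as OpenCV has them. Camera axes: x right, y down, z forward; pixel columns grow to the right and rows downward; lengths in mm; the calibration is good to about 2 mm. A picture is of the moment at which its call begins. There is no depth.
- ctrl.close_job(): hands the job in; it is judged then, once.
The state is a dict: "t": time; "qpos": joint angles; "qvel": joint speeds; "joint_torque": joint torques, N m; "ee_pos": TCP position; "orientation": TCP orientation; "ft_force": force on the tool from outside, world axes, zero at the start; "moment": the same for the moment, N m; "width": finger opening in mm; "grasp_force": force on a finger pad.
Only numpy, scipy, OpenCV 4.12 (cv2) and the standard library are available. Lean on these libraries where they do the work, as an engineer would, in place of code of your own. Each camera call takes 0.05 s, during which the arm holds its last target. There are 200 camera calls.

TASK

Close the tea-tin display for the night: stand every loose tin from the counter upright in the railed row on the riser's lowest step, then swing the hold-down bar forward and fully down over them, then push the linch pin fully home and then flip its sprung ring over the pin end so that it snaps shut. Last of all arm the alarm at the locking toggle: lift its collar, flip the lever over to the side away from you and let the collar drop home. Leave the mug, the glass jar and the scoop where they are.

Things in the scene. Friction and masses are not known exactly. Their poses are not given: they have to be found in the camera images.
- riser: Fixed clear acrylic riser, 480 mm wide, three steps (treads 35, 70, 105 mm above the counter) rising away from the robot; x away across the steps, y to the left. Origin: centre of its underside. Front edge at x = -140, upper steps from x = 0 and 80 mm; on these stand fixed dummy tins, tops 104 and 150 mm above the counter, no part of the work.
- row (a point): Middle of the floor of the row: a trough on the riser's lowest tread, axes as the riser's, between steel rails 12 mm high; inside it is 70 mm (x) by 305 mm (y). The lowest step's front edge is at x = -45 mm, the next step begins at x = +95 mm and is 35 mm higher.
- bar_hinge (a point): Middle of the bar's hinge line (along y), axes as the riser's: 75 mm behind the middle of the row (+x) and 70 mm above its floor. Posts carry it at y = -175 and +175 mm.
- bar_mid (a point): Centre of the hold-down bar's straight length, at mid-row, under a black rubber sleeve. The bar is a steel frame: one straight length 14 x 12 mm, 455 mm long, along y, on two arms 75 mm from the hinge line (the arms are 350 mm apart). At its right end, 250 mm from here, a tongue with a 17 mm hole for the linch pin stands up when closed.
- bar (a joint): Angle, rad: 0 closed (level over the row's middle line, underside 8 mm above the tins' lids); pi/2 straight up; 2.0 leaning back (stop). Starts leaning back and stays by friction (0.10 N m, about 2 N at the bar). Pulled forward past upright, below about 0.8, it sinks shut by its weight (0.25 kg); press it to its stop. Closed, it leaves no way to lift tins out or in.
- pin (a joint): Travel of the linch pin, m: 0 drawn back (start), 0.046 fully home. A 12 mm steel pin, round-tipped, kept in a bracket at the right end of the lowest step (250 mm right of the row's middle, lug tops 146 mm above the counter, pin axis 131 mm above it). Slides along the riser's +x, 3 N friction, stays where left. Pushed in before the bar is down, it keeps the bar from closing.
- pin_knob (a point): Centre of the rear face (towards the robot) of the round knob on the pin's tail, 30 mm across, 12 mm thick, on the pin's axis; axes as the riser's; push it along +x. The ring's hinge lies 43 mm ahead (+x), the pin's tip 102 mm ahead.
- ring (a joint): Angle of the ring on the linch pin, rad: 0 open, standing up and leaning 20 degrees back to the robot (start); 1.92 shut, lying level, bow over the pin's far end. Sprung over centre: snaps to the nearer end, the middle is 0.96; up to 2 N at the bow moves it. It swings bow up, then away along the riser's +x, then down.
- ring_bow (a point): Middle of the bow of the ring, furthest from its hinge (68 mm). The ring is a loop of 6 mm steel wire, 58 mm wide, hinged across the pin's head; open, its bow stands 64 mm above the pin's axis.
- lever_pivot (a point): Pivot of the toggle's lever, 30 mm above the counter, in a fixed grey switch box 110 x 70 x 40 mm. The lever swings about this frame's y from -x (towards the robot) to +x (away); z up. Between its two places a gate block (20 mm in x, 50 mm in y) rises to 76 mm above the counter.
- lever (a joint): Lever angle, rad: 0 leaning 0.45 rad to the switch's -x (off, start), 0.9 leaning 0.45 rad to its +x (armed). Locked at both ends while the collar is down; flips only with the collar lifted 10 mm or more. Light friction, stays where left.
- collar (a joint): Lift of the sprung collar along the lever, m: 0 down and locking, 0.014 fully lifted. Its spring pulls it down with 4.5 to 7 N; in mid-swing it rests on the gate and cannot drop.
- collar_grip (a point): Centre of the collar's black grip, a cylinder 28 mm across, 35 mm long round the lever, 94 mm from the pivot while down; z outwards along the lever, y along the lever's swing axis. The lever's end is 24 mm further out.
- mug: Blue enamel mug, 84 mm across, 85 mm tall, origin at its foot; a bystander.
- jar: Clamp-lid glass jar, 90 mm across, 126 mm tall, origin at its foot; a bystander.
- scoop: Olive-wood scoop, 170 mm long, lying flat along its x, origin on the counter below the back of its bowl; a bystander.
- tin1_mid (a point): Centre (half-way up) of a loose round steel tin, 52 mm across and 56 mm tall, 0.1 to 0.2 kg, that starts upright on the counter; z along its axis. Two to four such tins are present.
- tin1: The same tin, origin at the centre of its underside.
- tin2_mid (a point): Centre (half-way up) of a loose round steel tin, 52 mm across and 56 mm tall, 0.1 to 0.2 kg, that starts upright on the counter; z along its axis. Two to four such tins are present.
- tin2: The same tin, origin at the centre of its underside.
- tin3_mid (a point): Centre (half-way up) of a loose round steel tin, 52 mm across and 56 mm tall, 0.1 to 0.2 kg, that starts upright on the counter; z along its axis. Two to four such tins are present.
- tin3: The same tin, origin at the centre of its underside.
- tin4_mid (a point): Centre (half-way up) of a loose round steel tin, 52 mm across and 56 mm tall, 0.1 to 0.2 kg, that starts upright on the counter; z along its axis. Two to four such tins are present.
- tin4: The same tin, origin at the centre of its underside.
There are look-alikes about, which are no part of the job. Leave any green or red look-alike of the tin2 alone.

How it is judged (in metres and radians):
On the way, in this order (a step that is already met when the one before it is completed fails the run):
1. every loose tin stands upright in the row on the lowest step (x of tin1_mid in the frame of row between -0.02 and 0.02 m and y of tin1_mid in the frame of row between -0.14 and 0.14 m and z of tin1_mid in the frame of row between 0.021 and 0.035 m and angle between each of tin1_mid, tin2_mid, tin3_mid, tin4_mid's own z axis and vertical below 0.12 rad and linear speed of each of tin1, tin2, tin3, tin4 below 0.05 m/s and x of tin2_mid in the frame of row between -0.02 and 0.02 m and y of tin2_mid in the frame of row between -0.14 and 0.14 m and z of tin2_mid in the frame of row between 0.021 and 0.035 m and x of tin3_mid in the frame of row between -0.02 and 0.02 m and y of tin3_mid in the frame of row between -0.14 and 0.14 m and z of tin3_mid in the frame of row between 0.021 and 0.035 m and x of tin4_mid in the frame of row between -0.02 and 0.02 m and y of tin4_mid in the frame of row between -0.14 and 0.14 m and z of tin4_mid in the frame of row between 0.021 and 0.035 m), for 0.2 s.
2. the hold-down bar is closed over them (value of joint bar below 0.05 rad), for 0.2 s.
3. the linch pin is fully home (value of joint pin above 0.042 m), for 0.2 s.
4. the ring is flipped over the pin end (value of joint ring above 1.8 rad), for 0.2 s.
5. the toggle's lever is flipped over and its collar is down again (value of joint lever above 0.8 rad and value of joint collar below 0.004 m), for 0.2 s.
At the end, for the whole second after the job is handed in: Every loose tin at rest, upright (7 degrees), on the row's floor within 20 mm of its middle line; bar closed (0.05 rad), linch pin home (4 mm), ring shut (0.12 rad), lever over on the far side (0.1 rad), collar down (4 mm); mug, jar and scoop left within 3 cm (all of step 1 and all of step 5 and value of joint bar below 0.05 rad and value of joint pin above 0.042 m and value of joint ring above 1.8 rad); the robot touches nothing.
It fails at once if the mug is shifted by more than 3 cm or tipped (distance of mug from where it was at the start of the episode above 0.03 m or angle between mug's own z axis and vertical above 0.4 rad).
It fails at once if the jar is shifted by more than 3 cm or tipped (distance of jar from where it was at the start of the episode above 0.03 m or angle between jar's own z axis and vertical above 0.4 rad).
It fails at once if the scoop is shifted by more than 3 cm or tipped (distance of scoop from where it was at the start of the episode above 0.03 m or angle between scoop's own z axis and vertical above 0.4 rad).
Of tin1, tin2, tin3, tin4 only 2 to 4 are there at a start; the rules pass over those that are not, and their reading is None.
At some moment in a run one of tin1, tin2, tin3, tin4 may be knocked a few centimetres aside while the robot is not near it.
It also fails if it takes over 210 s, if anything falls off the work surface, if the arm or the gripper's body presses on something with over 40 N, if the wrist force passes 120 N, or if a joint passes its speed limit or range.

## Working session

There is one attempt and no reset: what is moved stays moved. The work goes in short steps, Python scripts to look and compute and a tool call to move; the robot and the scene stay as the last step left them, time stands still between calls to the robot, and variables do not carry over. Pictures are saved under pics/ and viewed, at most 14 in all, crops included, and the job is handed in when it is done.

Besides the shell and the picture viewer there is one more tool, called after "Emit:" as a command line: name --argument value ..., lists and objects as JSON in quotes. arm_command: Moves the arm, as the interface text tells. Its arguments: {"type":"object","properties":{"series":{"type":"array"},"jaw":{"type":"number"}},"required":["series"]}

```bash
mkdir -p pics; cat > h.py <<'E'
import numpy as np,cv2
from workcell import ctrl
def snap(n,f=None):
    im=ctrl.get_image(n)
    if f: cv2.imwrite('pics/'+f,im['frame'])
    return im
def ray(im,u,v):
    x,y=(u-im['cx'])/im['fx'],(v-im['cy'])/im['fy']
    X,Y=x,y
    for _ in range(20):
        s=1+im['k1']*(X*X+Y*Y); X,Y=x/s,y/s
    R=cv2.Rodrigues(np.array(im['rvec'],float))[0]; t=np.array(im['tvec'],float).ravel()
    return -R.T@t, R.T@np.array([X,Y,1.])
def plane(im,u,v,z):
    o,d=ray(im,u,v); return o+d*(z-o[2])/d[2]
def proj(im,p):
    R=cv2.Rodrigues(np.array(im['rvec'],float))[0]; t=np.array(im['tvec'],float).ravel()
    c=R@np.array(p,float)+t; x,y=c[0]/c[2],c[1]/c[2]; s=1+im['k1']*(x*x+y*y)
    return np.array([im['fx']*x*s+im['cx'],im['fy']*y*s+im['cy']])
def tri(a,pa,b,pb):
    o1,d1=ray(a,*pa);o2,d2=ray(b,*pb)
    A=np.stack([d1,-d2],1);s=np.linalg.lstsq(A,o2-o1,rcond=None)[0]
    return (o1+d1*s[0]+o2+d2*s[1])/2,np.linalg.norm(o1+d1*s[0]-o2-d2*s[1])
E
python3 - <<'E'
from h import *
np.set_printoptions(precision=3,suppress=True)
for n in('top','side'):
    im=snap(n,n+'0.png'); print(n,im['fx'],im['cx'],im['cy'],im['k1'],ray(im,320,200))
o=ctrl.get_obs(); print(o['ee_pos'],o['orientation'],o['t'],o['width'])
E
```

```text
top 442.0767517568957 315.4625576568425 194.85911700072327 0.04335854368371002 (array([ 427.516,  -20.879, 1234.561]), array([ 0.053, -0.013, -0.999]))
side 496.48574304186076 316.74156080939616 194.9641279204634 0.04956898560164711 (array([ -36.789, -674.116,  998.87 ]), array([ 0.445,  0.535, -0.718]))
[202.823 590.67  240.973] [-0.517 -3.098  0.002] 0.1 87.88593606917878
```

View pics/top0.png

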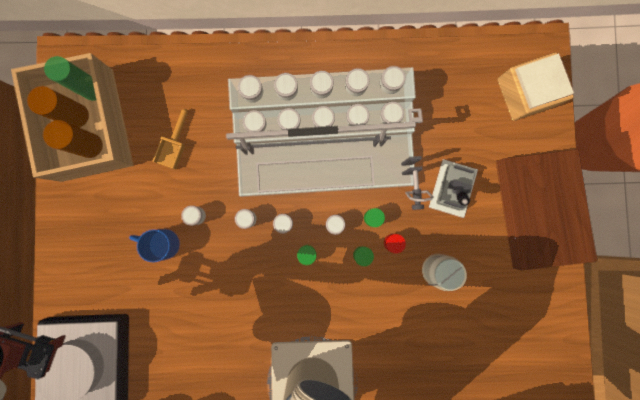

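View pics/side0.png

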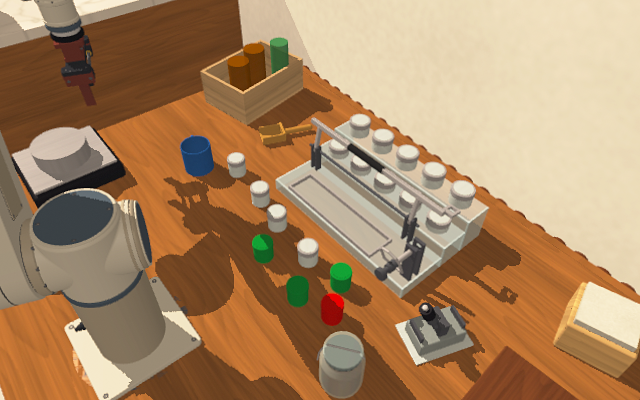

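The top view shows four white tins at (193,215), (245,218), (283,223) and (335,225). The look-alikes are green at (307,256), (364,256) and (375,217), and red at (396,243). The loose tins are steel and white-lidded, so the four white ones fit. I'll confirm in a crop.

```bash
python3 - <<'E'
import cv2
a=cv2.imread('pics/top0.png');b=cv2.imread('pics/side0.png')
cv2.imwrite('pics/c1.png',cv2.resize(a[60:270,180:480][:, :],None,fx=2.66,fy=2.66,interpolation=cv2.INTER_CUBIC))
cv2.imwrite('pics/c2.png',cv2.resize(b[170:370,320:520],None,fx=3,fy=3,interpolation=cv2.INTER_CUBIC))
E
```

```text
(no output)
```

View pics/c1.png

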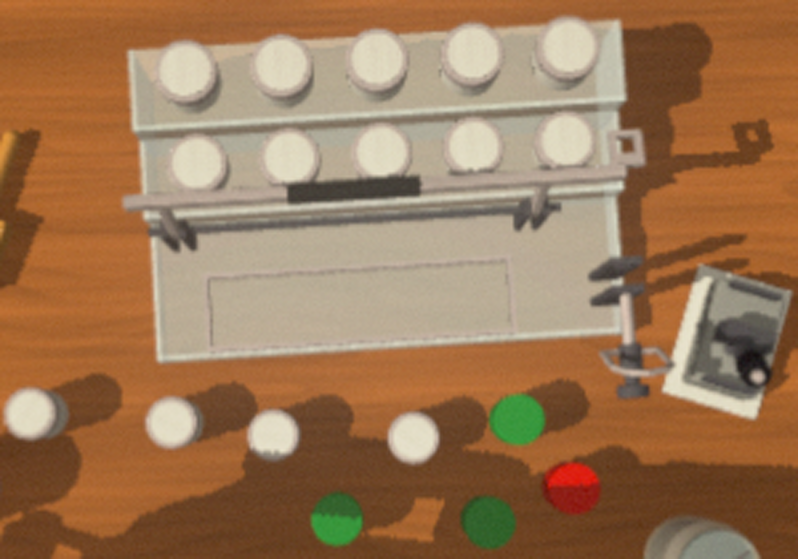

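View pics/c2.png

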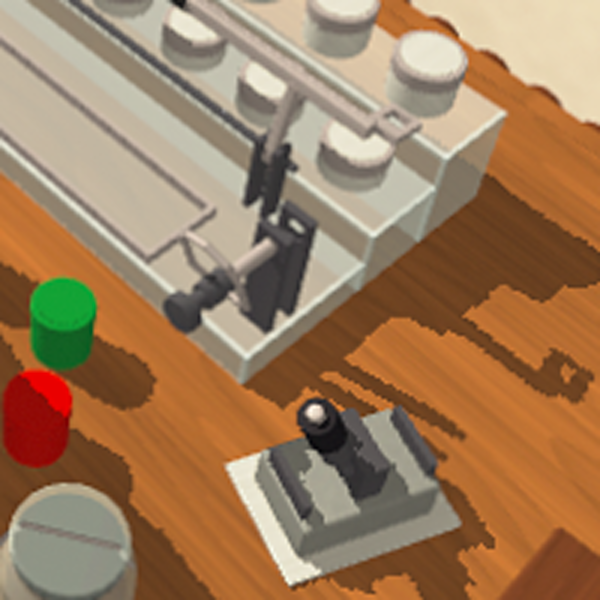

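The crop confirms four white-lidded tins. The green and red ones are plain-coloured look-alikes. The row outline, pin bracket and toggle (leaning towards the robot) are all visible. Now I'll measure them.

```bash
python3 - <<'E'
from h import *
np.set_printoptions(precision=1,suppress=True)
a=snap('top');b=snap('side')
T=lambda u,v:(u/2.66+180-.3,v/2.66+60-.3)
S=lambda u,v:(u/3+320-.3,v/3+170-.3)
P=lambda n,p,z:print(n,plane(a,*p,z))
P('frontL z35',T(158,360),35);P('frontR z35',T(622,330),35)
print('frontR side',plane(b,*S(242,360),35),'frontL side',plane(b,278,184,35))
for q in((209,275),(508,262),(513,330),(211,352)): P('trough',T(*q),45)
hs=cv2.cvtColor(a['frame'],cv2.COLOR_BGR2HSV)
m=((hs[...,1]<70)&(hs[...,2]>150)).astype(np.uint8)
n,l,s,c=cv2.connectedComponentsWithStats(m)
for i in range(n):
    if 100<s[i,4]<900: print('white',c[i],s[i],plane(a,*c[i],56))
hb=cv2.cvtColor(b['frame'],cv2.COLOR_BGR2HSV)
for nm,p in(('knob',(T(630,385),S(184,310))),('bow?',(T(600,358),S(185,238))),('pinhd',(T(630,350),S(215,285))),('lever tip',(T(757,377),S(316,412))),('lugfront top',(T(615,292),S(270,215))),
  ('tongue',(T(626,147),S(400,125))),('jar',(T(705,545),S(70,520)))):
    print(nm,*tri(a,p[0],b,p[1]))
for q in((706,265),(790,290),(757,418),(663,392)):P('base',T(*q),3)
for q in((228,465),(405,407),(462,522),(293,585)):print('baseS',plane(b,*S(*q),3))
E
```

```text
frontL z35 [510. 183.  35.]
frontR z35 [ 528.1 -291.6   35. ]
frontR side [ 526.4 -292.4   35. ] frontL side [507.4 165.   35. ]
trough [594.5 128.2  45. ]
trough [ 599.8 -176.4   45. ]
trough [ 530.2 -179.1   45. ]
trough [516.  127.6  45. ]
white [441.  195.7] [406 163  61  54 522] [ 492.4 -358.2   56. ]
white [455.4 173.9] [447 166  25  14 145] [ 549.7 -399.    56. ]
white [190.9 215. ] [182 206  19  19 276] [458.8 307.7  56. ]
white [244.1 218.4] [235 210  19  18 276] [446.  167.1  56. ]
white [282.5 222.5] [274 214  18  17 257] [432.4  65.5  56. ]
white [335.  224.2] [326 215  19  19 283] [424.2 -74.1  56. ]
white [436.5 278.4] [430 265  28  26 112] [ 275.2 -336.3   56. ]
white [326.1 347.4] [307 341  44  17 363] [105.5 -41.3  56. ]
white [277.7 386.2] [271 366  16  34 315] [12.1 86.3 56. ]
knob [ 468.1 -275.3  130.6] 0.06092432653558549
bow? [ 493.7 -243.2  160.3] 3.0555606128230055
pinhd [ 500.  -275.3  133.8] 2.2178618034573336
lever tip [ 473.3 -391.8  139.6] 2.9938374303640716
lugfront top [ 556.8 -262.3  156.5] 9.408099998418743
tongue [ 685.3 -271.9  175.7] 5.460305376118721
jar [ 312.  -341.6  108.2] 9.652351505332375
base [ 596.9 -389.4    3. ]
base [ 568.1 -475.5    3. ]
base [ 435.1 -434.9    3. ]
base [ 464.7 -338.8    3. ]
baseS [ 470.4 -338.5    3. ]
baseS [ 613.3 -386.8    3. ]
baseS [ 571.2 -474.8    3. ]
baseS [ 439.6 -432.8    3. ]
```

```bash
cat >> h.py <<'E'
YAW=0.04; ROW=np.array([561.5,-25,35.])
RU=np.array([np.cos(YAW),np.sin(YAW),0]);RV=np.array([-np.sin(YAW),np.cos(YAW),0])
def rw(x,y,z): return ROW+RU*x+RV*y+np.array([0,0,z])
def inrow(p): d=np.array(p)-ROW; return np.round([d@RU,d@RV,d[2]],1)
from scipy.spatial.transform import Rotation as Ro
def cur():
    o=ctrl.get_obs(); R=Ro.from_rotvec(o['orientation']).as_matrix(); return o,R
def delta(p,h=np.pi/2+YAW):
    o,R=cur(); hd=np.arctan2(R[1,1],R[0,1]); t=hd-h
    t=(t+np.pi/2)%np.pi-np.pi/2
    print('t',round(o['t'],2),'ee',np.round(o['ee_pos'],1),'turn',round(t,3),'d_tool mm',np.round(R.T@(np.array(p)-o['ee_pos']),1),'d_riserTool mm',np.round(Ro.from_rotvec([0,0,t]).as_matrix().T@R.T@(np.array(p)-o['ee_pos']),1),'q6',round(o['qpos'][5],2))
def whites(a=None):
    a=a or snap('top'); hs=cv2.cvtColor(a['frame'],cv2.COLOR_BGR2HSV)
    m=((hs[...,1]<70)&(hs[...,2]>110)).astype(np.uint8)
    n,l,s,c=cv2.connectedComponentsWithStats(m)
    for i in range(n):
        if 180<s[i,4]<420 and s[i,2]<26 and s[i,3]<26 and c[i][1]<300:
            for z in((56,) if c[i][1]>195 else (91,)):
                p=plane(a,*c[i],z); print('white',np.round(c[i]),s[i,2:],'world',np.round(p,1),'row',inrow(p))
E
python3 - <<'E'
from h import *
delta([459,308,200])
E
```

```text
t 0.2 ee [202.9 590.8 241.2] turn -0.371 d_tool mm [-334.1 -184.3   41.3] d_riserTool mm [-244.6 -292.8   41.3] q6 -0.02
```

Emit:
arm_command --series '[{"linear":[0,0,0],"turn":-0.124},{"linear":[0,0,0],"turn":-0.124},{"linear":[0,0,0],"turn":-0.123},{"linear":[-0.03,-0.036,0],"turn":0},{"linear":[-0.03,-0.036,0],"turn":0},{"linear":[-0.03,-0.036,0],"turn":0},{"linear":[-0.03,-0.036,0],"turn":0},{"linear":[-0.03,-0.036,0],"turn":0},{"linear":[-0.03,-0.036,0],"turn":0},{"linear":[-0.03,-0.036,0],"turn":0}]' --jaw 0.45

```text
t: 1.2
ee_pos: [423.9, 346.2, 241.7]
orientation: [-0.063, 3.141, 0.0]
ft_force: [1.1, 0.2, -1.4]
width: 63.4
grasp_force: 0.0
```

```bash
python3 - <<'E'
from h import *
delta([459,308,200])
E
```

```text
t 1.2 ee [423.9 346.2 241.7] turn 0.0 d_tool mm [-33.5 -39.5  41.7] d_riserTool mm [-33.6 -39.5  41.7] q6 -0.95
```

Emit:
arm_command --series '[{"linear":[-0.017,-0.02,0.02],"turn":0},{"linear":[-0.0165,-0.0195,0.02],"turn":0},{"linear":[0,0,0.04],"turn":0},{"linear":[0,0,0.04],"turn":0},{"linear":[0,0,0.04],"turn":0},{"linear":[0,0,0.03],"turn":0},{"linear":[0,0,0.012],"turn":0},{"linear":[0,0,0],"turn":0}]'

```text
t: 2.0
ee_pos: [457.2, 309.1, 38.3]
orientation: [0.063, -3.138, 0.003]
ft_force: [0.9, -0.2, 0.1]
width: 63.7
grasp_force: 0.0
```

Emit:
arm_command --series '[{"linear":[0,0,0],"turn":0},{"linear":[0,0,0],"turn":0},{"linear":[0,0,0],"turn":0},{"linear":[0,0,0],"turn":0},{"linear":[0,0,-0.03],"turn":0},{"linear":[0,0,-0.04],"turn":0},{"linear":[0,0,-0.04],"turn":0}]' --jaw -1

```text
t: 2.7
ee_pos: [457.4, 309.3, 150.9]
orientation: [0.063, -3.14, 0.001]
ft_force: [0.8, 0.5, -1.1]
width: 51.6
grasp_force: 30.0
```

```bash
python3 - <<'E'
from h import *
delta(rw(0,120,150)); delta(rw(0,120,41)); whites(snap('top','t1.png'))
E
```

```text
t 2.7 ee [457.4 309.3 150.9] turn 0.0 d_tool mm [ -90.5 -218.2  -34.1] d_riserTool mm [ -90.6 -218.2  -34.1] q6 -1.04
t 2.7 ee [457.4 309.3 150.9] turn 0.0 d_tool mm [ -90.6 -218.1   74.9] d_riserTool mm [ -90.7 -218.1   74.9] q6 -1.04
white [244. 218.] [ 20  19 293] world [446.3 166.1  56. ] row [-107.5  195.6   21. ]
white [283. 223.] [ 19  19 280] world [431.1  65.   56. ] row [-126.7   95.1   21. ]
white [335. 224.] [ 19  19 283] world [424.7 -74.3  56. ] row [-138.6  -43.8   21. ]
```

Emit:
arm_command --series '[{"linear":[-0.015,-0.0365,0],"turn":0},{"linear":[-0.015,-0.0365,0],"turn":0},{"linear":[-0.015,-0.0365,0],"turn":0},{"linear":[-0.015,-0.0365,0],"turn":0},{"linear":[-0.015,-0.036,0],"turn":0},{"linear":[-0.0155,-0.036,0],"turn":0},{"linear":[0,0,0.03],"turn":0},{"linear":[0,0,0.03],"turn":0},{"linear":[0,0,0.0155],"turn":0},{"linear":[0,0,0],"turn":0}]'

```text
t: 3.75
ee_pos: [556.8, 95.2, 73.2]
orientation: [0.063, -3.14, 0.001]
ft_force: [0.1, 0.8, -2.3]
width: 51.9
grasp_force: 30.0
```

```bash
python3 - <<'E'
from h import *
delta(rw(0,120,39.5)); print(cur()[0]['ft_force'])
a=snap('top','p1.png'); b=snap('side')
x=cv2.resize(a['frame'][110:230,200:330],None,fx=3,fy=3);y=cv2.resize(b['frame'][120:240,270:400],None,fx=3,fy=3)
cv2.imwrite('pics/p1.png',np.hstack([x,y]))
E
```

```text
t 3.75 ee [556.8  95.2  73.2] turn 0.0 d_tool mm [ 0.2 -0.3 -1.3] d_riserTool mm [ 0.2 -0.3 -1.3] q6 -1.46
[ 0.08838979  0.79547844 -2.29852402]
```

View pics/p1.png

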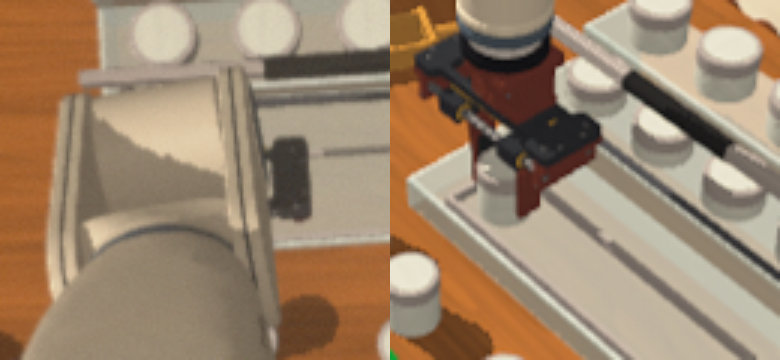

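The left end of the row now holds the tin between the rails. I'll release it and go to tin 2.

Emit:
arm_command --series '[{"linear":[0,0,0],"turn":0},{"linear":[0,0,0],"turn":0},{"linear":[0,0,-0.03],"turn":0},{"linear":[0,0,-0.04],"turn":0},{"linear":[0,0,-0.03],"turn":0},{"linear":[0.036,0.025,0],"turn":0},{"linear":[0.036,0.025,0],"turn":0},{"linear":[0.036,0.025,0],"turn":0},{"linear":[0,0,0],"turn":0}]' --jaw 0.45

```text
t: 4.75
ee_pos: [441.9, 167.4, 174.4]
orientation: [0.068, -3.138, 0.0]
ft_force: [-0.2, 0.0, 0.7]
width: 63.5
grasp_force: 0.0
```

```bash
python3 - <<'E'
from h import *
whites()
b=snap('side')
delta([446.3,166.1,39])
E
```

```text
white [283. 223.] [ 19  19 281] world [431.  65.  56.] row [-126.8   95.1   21. ]
white [335. 224.] [ 19  19 282] world [424.7 -74.4  56. ] row [-138.7  -43.9   21. ]
t 4.85 ee [446.2 166.7 174.9] turn 0.002 d_tool mm [  0.2  -0.7 135.9] d_riserTool mm [  0.2  -0.7 135.9] q6 -1.28
```

Emit:
arm_command --series '[{"linear":[0,0,0.04],"turn":0},{"linear":[0,0,0.04],"turn":0},{"linear":[0,0,0.036],"turn":0},{"linear":[0,0,0.02],"turn":0},{"linear":[0,0,0],"turn":0}]'

```text
t: 5.35
ee_pos: [446.0, 165.1, 35.8]
orientation: [0.061, -3.137, 0.002]
ft_force: [0.4, 0.3, -0.6]
width: 63.6
grasp_force: 0.0
```

Emit:
arm_command --series '[{"linear":[0,0,0],"turn":0},{"linear":[0,0,0],"turn":0},{"linear":[0,0,0],"turn":0},{"linear":[0,0,0],"turn":0},{"linear":[0,0,-0.03],"turn":0},{"linear":[0,0,-0.04],"turn":0},{"linear":[0,0,-0.04],"turn":0},{"linear":[0,0,-0.02],"turn":0},{"linear":[0,0,0],"turn":0}]' --jaw -1

```text
t: 6.25
ee_pos: [448.1, 166.7, 171.5]
orientation: [-0.063, 3.134, 0.003]
ft_force: [0.5, 1.1, -1.1]
width: 52.1
grasp_force: 29.9
```

```bash
python3 - <<'E'
from h import *
delta(rw(0,40,39.5))
E
```

```text
t 6.25 ee [448.1 166.7 171.5] turn 0.0 d_tool mm [-104.9 -156.3   97.4] d_riserTool mm [-104.9 -156.3   97.4] q6 -1.28
```

Emit:
arm_command --series '[{"linear":[-0.026,-0.039,0],"turn":0},{"linear":[-0.026,-0.039,0],"turn":0},{"linear":[-0.026,-0.039,0],"turn":0},{"linear":[-0.026,-0.039,0],"turn":0},{"linear":[0,0,0],"turn":0},{"linear":[0,0,0.035],"turn":0},{"linear":[0,0,0.035],"turn":0},{"linear":[0,0,0.015],"turn":0},{"linear":[0,0,0.008],"turn":0},{"linear":[0,0,0],"turn":0}]'

```text
t: 7.25
ee_pos: [555.8, 14.9, 74.6]
orientation: [0.064, -3.139, -0.0]
ft_force: [-0.3, 0.4, -0.2]
width: 51.1
grasp_force: 30.0
```

```bash
python3 - <<'E'
from h import *
delta(rw(0,40,38.5)); print(cur()[0]['ft_force'])
E
```

```text
t 7.25 ee [555.8  14.9  74.6] turn 0.001 d_tool mm [-4.1 -0.1  1.1] d_riserTool mm [-4.1 -0.1  1.1] q6 -1.61
[-0.32017765  0.39747366 -0.24383269]
```

Emit:
arm_command --series '[{"linear":[-0.004,0,0.001],"turn":0},{"linear":[0,0,0],"turn":0}]'

```text
t: 7.45
ee_pos: [561.7, 14.7, 74.9]
orientation: [-0.064, 3.139, -0.0]
ft_force: [0.0, -0.0, -1.5]
width: 51.3
grasp_force: 30.0
```

Emit:
arm_command --series '[{"linear":[0,0,0],"turn":0},{"linear":[0,0,0],"turn":0},{"linear":[0,0,-0.03],"turn":0},{"linear":[0,0,-0.04],"turn":0},{"linear":[0,0,-0.03],"turn":0},{"linear":[0.035,0.014,0],"turn":0},{"linear":[0.035,0.014,0],"turn":0},{"linear":[0.035,0.014,0],"turn":0},{"linear":[0.022,0.013,0],"turn":0},{"linear":[0,0,0],"turn":0}]' --jaw 0.45

```text
t: 8.45
ee_pos: [428.2, 65.0, 174.3]
orientation: [0.065, -3.139, 0.0]
ft_force: [-0.3, -0.4, -0.3]
width: 63.9
grasp_force: 0.0
```

```bash
python3 - <<'E'
from h import *
whites()
snap('side','s2.png')
delta([431,65,38])
E
```

```text
white [335. 224.] [ 19  19 280] world [424.5 -74.3  56. ] row [-138.9  -43.8   21. ]
t 8.55 ee [432.   64.5 174.8] turn 0.001 d_tool mm [  1.3   0.6 136.8] d_riserTool mm [  1.3   0.5 136.8] q6 -1.49
```

Emit:
arm_command --series '[{"linear":[0.001,0,0.04],"turn":0},{"linear":[0,0,0.04],"turn":0},{"linear":[0,0,0.036],"turn":0},{"linear":[0,0,0.02],"turn":0},{"linear":[0,0,0],"turn":0}]'

```text
t: 9.05
ee_pos: [430.2, 63.7, 35.8]
orientation: [0.062, -3.137, 0.001]
ft_force: [-0.4, -0.8, 0.4]
width: 64.0
grasp_force: 0.0
```

Emit:
arm_command --series '[{"linear":[0,0,0],"turn":0},{"linear":[0,0,0],"turn":0},{"linear":[0,0,0],"turn":0},{"linear":[0,0,0],"turn":0},{"linear":[0,0,-0.03],"turn":0},{"linear":[0,0,-0.04],"turn":0},{"linear":[0,0,-0.04],"turn":0},{"linear":[0,0,-0.02],"turn":0},{"linear":[0,0,0],"turn":0}]' --jaw -1

```text
t: 9.95
ee_pos: [432.2, 64.6, 171.3]
orientation: [-0.063, 3.134, 0.001]
ft_force: [0.2, 0.7, -1.9]
width: 51.9
grasp_force: 29.9
```

```bash
python3 - <<'E'
from h import *
whites()
delta(rw(0,-40,39.5))
E
```

```text
white [335. 224.] [ 19  19 281] world [424.6 -74.5  56. ] row [-138.7  -43.9   21. ]
t 10.0 ee [431.1  64.4 169.5] turn 0.0 d_tool mm [-126.3 -134.7   95.5] d_riserTool mm [-126.3 -134.6   95.5] q6 -1.49
```

Emit:
arm_command --series '[{"linear":[-0.032,-0.034,0],"turn":0},{"linear":[-0.032,-0.034,0],"turn":0},{"linear":[-0.032,-0.034,0],"turn":0},{"linear":[-0.031,-0.033,0],"turn":0},{"linear":[0,0,0],"turn":0},{"linear":[0,0,0.035],"turn":0},{"linear":[0,0,0.035],"turn":0},{"linear":[0,0,0.016],"turn":0},{"linear":[0,0,0.009],"turn":0},{"linear":[0,0,0],"turn":0}]'

```text
t: 11.0
ee_pos: [561.0, -64.6, 71.6]
orientation: [0.064, -3.138, -0.001]
ft_force: [0.4, 0.1, -2.0]
width: 51.7
grasp_force: 30.0
```

```bash
python3 - <<'E'
from h import *
delta(rw(0,-40,38.5)); print(cur()[0]['ft_force'])
E
```

```text
t 11.0 ee [561.  -64.6  71.6] turn 0.001 d_tool mm [-2.1 -0.5 -1.9] d_riserTool mm [-2.1 -0.5 -1.9] q6 -1.75
[ 0.40829312  0.06591869 -1.9772417 ]
```

Emit:
arm_command --series '[{"linear":[0,0,-0.001],"turn":0},{"linear":[0,0,0],"turn":0}]'

```text
t: 11.2
ee_pos: [562.1, -65.2, 73.8]
orientation: [0.064, -3.14, -0.0]
ft_force: [0.5, -0.7, -1.4]
width: 51.5
grasp_force: 30.0
```

Emit:
arm_command --series '[{"linear":[0,0,0],"turn":0},{"linear":[0,0,0],"turn":0},{"linear":[0,0,-0.03],"turn":0},{"linear":[0,0,-0.04],"turn":0},{"linear":[0,0,-0.03],"turn":0},{"linear":[0.036,0,0],"turn":0},{"linear":[0.036,0,0],"turn":0},{"linear":[0.036,-0.002,0],"turn":0},{"linear":[0.029,-0.002,0],"turn":0},{"linear":[0,0,0],"turn":0}]' --jaw 0.45

```text
t: 12.2
ee_pos: [422.0, -74.8, 174.0]
orientation: [0.062, -3.138, -0.001]
ft_force: [-0.1, -0.2, 0.4]
width: 63.8
grasp_force: 0.0
```

```bash
python3 - <<'E'
from h import *
whites()
snap('side','s3.png')
delta([424.6,-74.4,38])
E
```

```text
t 12.3 ee [426.4 -75.2 174.8] turn -0.0 d_tool mm [  2.    0.9 136.7] d_riserTool mm [  2.    0.9 136.7] q6 -1.81
```

View pics/s3.png

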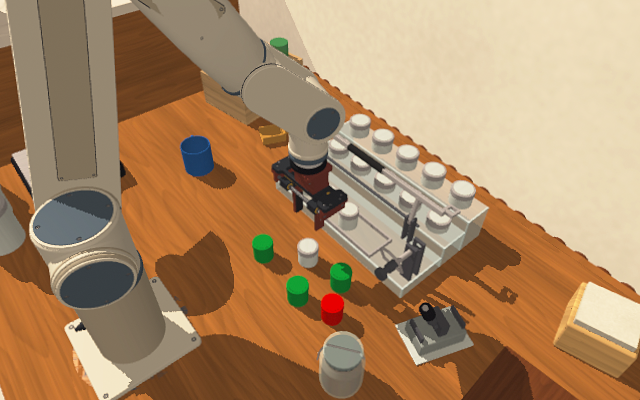

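Tin 3 stands in the row at (348,213). Tin 4 is undisturbed at (308,252).

Emit:
arm_command --series '[{"linear":[0.002,0.001,0.04],"turn":0},{"linear":[0,0,0.04],"turn":0},{"linear":[0,0,0.036],"turn":0},{"linear":[0,0,0.02],"turn":0},{"linear":[0,0,0],"turn":0}]'

```text
t: 12.8
ee_pos: [423.8, -73.8, 35.8]
orientation: [0.064, -3.137, -0.001]
ft_force: [0.0, -0.3, -0.3]
width: 63.6
grasp_force: 0.0
```

Emit:
arm_command --series '[{"linear":[0,0,0],"turn":0},{"linear":[0,0,0],"turn":0},{"linear":[0,0,0],"turn":0},{"linear":[0,0,0],"turn":0},{"linear":[0,0,-0.03],"turn":0},{"linear":[0,0,-0.04],"turn":0},{"linear":[0,0,-0.04],"turn":0},{"linear":[0,0,-0.02],"turn":0},{"linear":[0,0,0],"turn":0}]' --jaw -1

```text
t: 13.7
ee_pos: [425.8, -74.5, 171.2]
orientation: [-0.063, 3.134, -0.002]
ft_force: [0.9, -0.2, -2.1]
width: 51.7
grasp_force: 30.0
```

```bash
python3 - <<'E'
from h import *
whites()
delta(rw(0,-116,39.5))
E
```

```text
t 13.75 ee [424.7 -74.2 169.5] turn 0.0 d_tool mm [-138.3  -72.2   95.6] d_riserTool mm [-138.3  -72.2   95.6] q6 -1.81
```

Emit:
arm_command --series '[{"linear":[-0.035,-0.018,0],"turn":0},{"linear":[-0.035,-0.018,0],"turn":0},{"linear":[-0.035,-0.018,0],"turn":0},{"linear":[-0.034,-0.018,0],"turn":0},{"linear":[0,0,0],"turn":0},{"linear":[0,0,0.035],"turn":0},{"linear":[0,0,0.035],"turn":0},{"linear":[0,0,0.016],"turn":0},{"linear":[0,0,0.009],"turn":0},{"linear":[0,0,0],"turn":0}]'

```text
t: 14.75
ee_pos: [564.9, -139.9, 72.6]
orientation: [0.063, -3.139, -0.001]
ft_force: [1.0, 0.4, -1.1]
width: 51.8
grasp_force: 30.0
```

Emit:
arm_command --series '[{"linear":[0,0,0],"turn":0},{"linear":[0,0,0],"turn":0}]'

```text
t: 14.95
ee_pos: [565.7, -140.4, 73.4]
orientation: [-0.063, 3.141, -0.0]
ft_force: [0.6, 0.4, -1.9]
width: 51.7
grasp_force: 30.0
```

```bash
python3 - <<'E'
from h import *
delta(rw(0,-116,38.5)); print(cur()[0]['ft_force'])
E
```

```text
t 14.95 ee [ 565.7 -140.4   73.4] turn 0.0 d_tool mm [-0.4 -0.5 -0.1] d_riserTool mm [-0.4 -0.5 -0.1] q6 -1.87
[ 0.62812599  0.37357153 -1.91869354]
```

Emit:
arm_command --series '[{"linear":[0,0,0],"turn":0},{"linear":[0,0,0],"turn":0},{"linear":[0,0,-0.03],"turn":0},{"linear":[0,0,-0.04],"turn":0},{"linear":[0,0,-0.04],"turn":0},{"linear":[0.02,0.04,-0.02],"turn":0},{"linear":[0.02,0.04,-0.02],"turn":0},{"linear":[0.02,0.04,0],"turn":0},{"linear":[0.02,0.04,0],"turn":0},{"linear":[0.02,0.04,0],"turn":0}]' --jaw 0.36

```text
t: 15.95
ee_pos: [456.9, 56.6, 223.8]
orientation: [-0.062, 3.139, 0.0]
ft_force: [0.6, 0.9, -0.0]
width: 59.6
grasp_force: 0.0
```

Emit:
arm_command --series '[{"linear":[0.02,0.045,0],"turn":0},{"linear":[0.02,0.045,0],"turn":0},{"linear":[0.02,0.045,0],"turn":0},{"linear":[0.02,0.045,0],"turn":0},{"linear":[0.02,0.045,0],"turn":0}]' --jaw -1

```text
t: 16.45
ee_pos: [347.7, 277.9, 223.7]
orientation: [-0.063, 3.14, 0.001]
ft_force: [0.8, -0.1, -1.0]
width: 23.2
grasp_force: 0.0
```

```bash
python3 - <<'E'
from h import *
a=snap('top'); whites(a); b=snap('side','s4.png'); delta(rw(0,0,0))
x=cv2.resize(a['frame'][90:250,210:500],None,fx=2.7,fy=2.7);y=cv2.resize(b['frame'][100:300,270:490],None,fx=2.7,fy=2.7)
cv2.imwrite('pics/r4.png',x);cv2.imwrite('pics/r4s.png',y)
E
```

```text
t 16.55 ee [346.6 280.5 223.7] turn 0.007 d_tool mm [-200.3 -315.5  188.3] d_riserTool mm [-202.3 -314.2  188.3] q6 -0.97
```

View pics/r4s.png

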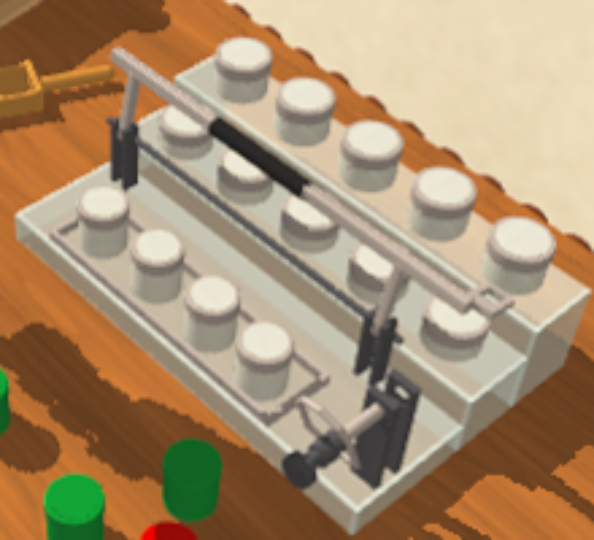

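All four tins stand in the row between the rails and the bar still leans back. Its sleeve is near (366,158) in the side image. Next is the bar.

```bash
python3 - <<'E'
from h import *
a=snap('top');b=snap('side')
def dark(im,x0,x1,y0,y1):
    g=im['frame'][y0:y1,x0:x1].max(2)<45
    n,l,s,c=cv2.connectedComponentsWithStats(g.astype(np.uint8)); i=1+np.argmax(s[1:,4]); return c[i]+[x0,y0],s[i]
pa=dark(a,270,360,110,150);pb=dark(b,330,400,130,185);print(pa,pb)
p,e=tri(a,pa[0],b,pb[0]);print(p,e,inrow(p))
for q in((104,203),(157,249),(213,296),(266,344)): print(inrow(plane(b,q[0]/2.7+270-.3,q[1]/2.7+100-.3,91)))
E
```

```text
Traceback (most recent call last):
ValueError: attempt to get argmax of an empty sequence
```

Emit:
arm_command --series '[{"linear":[-0.03,-0.03,-0.02],"turn":0},{"linear":[-0.034,-0.034,-0.02],"turn":0},{"linear":[-0.034,-0.034,0],"turn":0},{"linear":[-0.034,-0.034,0],"turn":0},{"linear":[-0.034,-0.034,0],"turn":0},{"linear":[-0.034,-0.034,0],"turn":0},{"linear":[-0.034,-0.034,0],"turn":0},{"linear":[-0.034,-0.034,0],"turn":0},{"linear":[-0.034,-0.034,0],"turn":0},{"linear":[-0.034,-0.012,0],"turn":0}]'

```text
t: 17.65
ee_pos: [696.5, -29.2, 262.2]
orientation: [0.054, -3.141, 0.002]
ft_force: [0.4, 0.7, 0.0]
width: 0.6
grasp_force: 0.0
```

```bash
python3 - <<'E'
from h import *
delta(rw(137,0,139));print(inrow(cur()[0]['ee_pos']))
E
```

```text
t 17.65 ee [696.5 -29.2 262.2] turn -0.006 d_tool mm [-2.3  9.7 88.2] d_riserTool mm [-2.4  9.7 88.2] q6 -1.66
[134.7  -9.6 227.2]
```

```bash
python3 - <<'E'
from h import *
a=snap('top');b=snap('side')
p,e=tri(a,(312.4,130.8),b,(366.1,158.3));print(p,e,inrow(p))
for q in((104,203),(157,249),(213,296),(266,344)): print(inrow(plane(b,q[0]/2.7+270-.3,q[1]/2.7+100-.3,91)))
E
```

```text
[651.31834312 -21.36438511 180.82196695] 2.496783595154744 [ 89.9   0.  145.8]
[  3.2 120.2  56. ]
[ 0.4 38.  56. ]
[ -1.1 -41.5  56. ]
[  -5.4 -115.    56. ]
```

Emit:
arm_command --series '[{"linear":[-0.004,0.009,0.02],"turn":0},{"linear":[0,0,0.03],"turn":0},{"linear":[0,0,0.03],"turn":0},{"linear":[0,0,0.008],"turn":0},{"linear":[0,0,0],"turn":0},{"linear":[0,0,0],"turn":0}]'

```text
t: 18.35
ee_pos: [699.7, -14.2, 175.8]
orientation: [-0.062, 3.14, -0.0]
ft_force: [-0.5, -0.4, 0.4]
width: -0.0
grasp_force: 0.0
```

```bash
python3 - <<'E'
from h import *
o=cur()[0];print(inrow(o['ee_pos']),o['ft_force'],o['orientation'])
b=snap('side'); cv2.imwrite('pics/b1.png',cv2.resize(b['frame'][100:260,290:490],None,fx=3,fy=3))
E
```

```text
[138.6   5.2 140.8] [-0.46929518 -0.39898841  0.44218248] [-6.20449974e-02  3.13950534e+00 -2.33333946e-04]
```

View pics/b1.png

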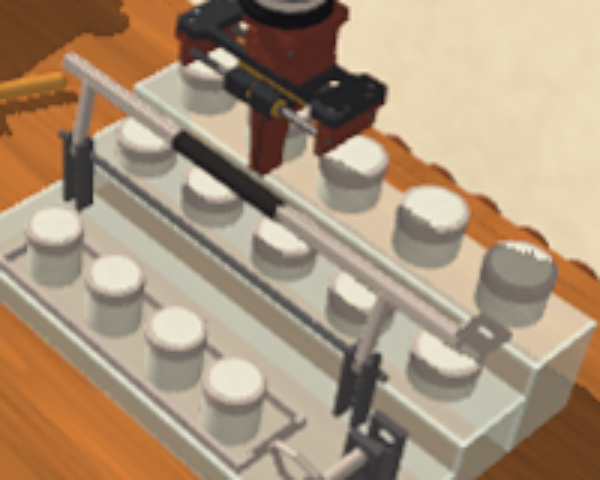

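The closed fingers sit behind the sleeve with the bar in front of them. I'll pull forward.

Emit:
arm_command --series '[{"linear":[0.012,0,0],"turn":0},{"linear":[0.012,0,0],"turn":0},{"linear":[0.012,0,0],"turn":0},{"linear":[0.012,0,0],"turn":0},{"linear":[0.012,0,0],"turn":0},{"linear":[0.012,0,0],"turn":0},{"linear":[0.012,0,0],"turn":0},{"linear":[0.012,0,0],"turn":0},{"linear":[0.01,0,0],"turn":0},{"linear":[0,0,0],"turn":0}]'

```text
t: 19.4
ee_pos: [591.1, -17.9, 174.1]
orientation: [0.063, -3.138, -0.0]
ft_force: [-0.7, -0.8, 0.1]
width: 0.9
grasp_force: 0.0
```

Emit:
arm_command --series '[{"linear":[0,0,0],"turn":0},{"linear":[0,0,0],"turn":0},{"linear":[0,0,0],"turn":0},{"linear":[0,0,0],"turn":0},{"linear":[0,0,0],"turn":0}]'

```text
t: 19.9
ee_pos: [593.5, -17.8, 174.3]
orientation: [0.063, -3.141, -0.0]
ft_force: [-0.2, 0.6, 0.1]
width: 0.5
grasp_force: 0.0
```

```bash
python3 - <<'E'
from h import *
o=cur()[0];print(inrow(o['ee_pos']),o['ft_force'],o['orientation'])
b=snap('side'); cv2.imwrite('pics/b2.png',cv2.resize(b['frame'][100:300,280:490],None,fx=2.8,fy=2.8))
E
```

```text
[ 32.3   5.9 139.3] [-0.22013852  0.62634029  0.09354003] [ 6.32529191e-02 -3.14086764e+00 -2.38804862e-08]
```

View pics/b2.png

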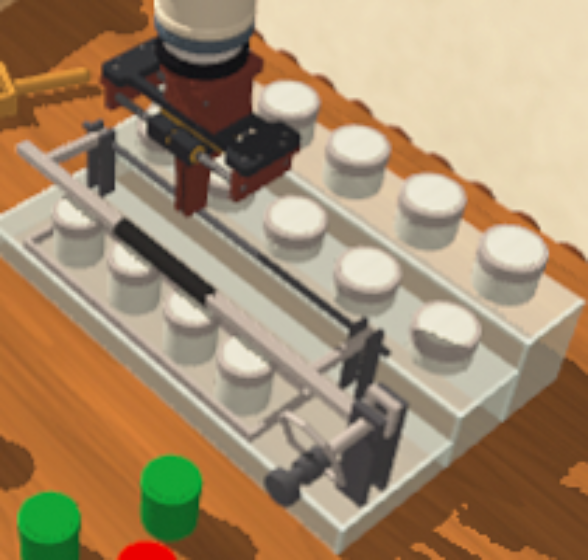

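The bar has swung down over the tins. Next I press it to its stop.

Emit:
arm_command --series '[{"linear":[0.016,-0.003,0],"turn":0},{"linear":[0.016,-0.003,0],"turn":0},{"linear":[0,0,0.02],"turn":0},{"linear":[0,0,0.015],"turn":0},{"linear":[0,0,0.003],"turn":0},{"linear":[0,0,0.002],"turn":0},{"linear":[0,0,0.002],"turn":0},{"linear":[0,0,0],"turn":0}]'

```text
t: 20.75
ee_pos: [562.0, -25.1, 132.5]
orientation: [-0.063, 3.141, -0.0]
ft_force: [0.3, 0.6, -0.6]
width: 0.4
grasp_force: 0.0
```

Emit:
arm_command --series '[{"linear":[0,0,0.002],"turn":0},{"linear":[0,0,0],"turn":0}]'

```text
t: 20.95
ee_pos: [561.8, -25.1, 130.5]
orientation: [-0.063, 3.141, -0.0]
ft_force: [0.1, 0.1, -0.3]
width: 0.4
grasp_force: 0.0
```

```bash
python3 - <<'E'
from h import *
o=cur()[0];print(inrow(o['ee_pos']),o['ft_force'])
E
```

```text
[ 0.3 -0.1 95.5] [ 0.10793057  0.10863923 -0.25405942]
```

Emit:
arm_command --series '[{"linear":[0,0,0.0015],"turn":0},{"linear":[0,0,0.001],"turn":0},{"linear":[0,0,0],"turn":0}]'

```text
t: 21.25
ee_pos: [561.9, -25.1, 130.1]
orientation: [-0.063, 3.14, -0.0]
ft_force: [-6.6, 1.3, 20.1]
width: 0.7
grasp_force: 9.9
```

Emit:
arm_command --series '[{"linear":[0,0,0.0015],"turn":0},{"linear":[0,0,0],"turn":0}]'

```text
t: 21.45
ee_pos: [562.0, -25.1, 129.9]
orientation: [-0.063, 3.14, -0.0]
ft_force: [-11.2, 0.6, 32.8]
width: 0.9
grasp_force: 16.3
```

Emit:
arm_command --series '[{"linear":[0,0,0.0015],"turn":0},{"linear":[0,0,0],"turn":0}]'

```text
t: 21.65
ee_pos: [562.1, -25.1, 129.7]
orientation: [-0.063, 3.14, -0.0]
ft_force: [-15.6, 0.3, 46.0]
width: 0.3
grasp_force: 22.8
```

The bar is on its stop: the reading rose to 46 N with the TCP at 129.7, where 130 was predicted. Now the pin.

Emit:
arm_command --series '[{"linear":[0,0,-0.03],"turn":0},{"linear":[0,0,-0.04],"turn":0},{"linear":[0,0,-0.04],"turn":0},{"linear":[0.022,-0.041,0],"turn":0},{"linear":[0.022,-0.041,0],"turn":0},{"linear":[0.022,-0.041,0],"turn":0},{"linear":[0.022,-0.041,0],"turn":0},{"linear":[0.022,-0.041,0],"turn":0},{"linear":[0.022,-0.041,0],"turn":0},{"linear":[0,0,0],"turn":0}]'

```text
t: 22.65
ee_pos: [437.7, -280.2, 235.2]
orientation: [-0.055, 3.141, -0.002]
ft_force: [0.4, 0.7, 0.3]
width: 0.3
grasp_force: 0.0
```

```bash
python3 - <<'E'
from h import *
o=cur()[0];print(inrow(o['ee_pos']),o['ft_force'],inrow([468.1,-275.3,130.6]))
a=snap('top','t5.png');b=snap('side','s5.png')
x=cv2.resize(a['frame'][130:230,380:480],None,fx=4,fy=4);y=cv2.resize(b['frame'][220:320,350:450],None,fx=4,fy=4)
cv2.imwrite('pics/k1.png',np.hstack([x,y]))
E
```

```text
[-133.9 -250.1  200.2] [0.37055086 0.68553392 0.3367299 ] [-103.3 -246.4   95.6]
```

View pics/k1.png

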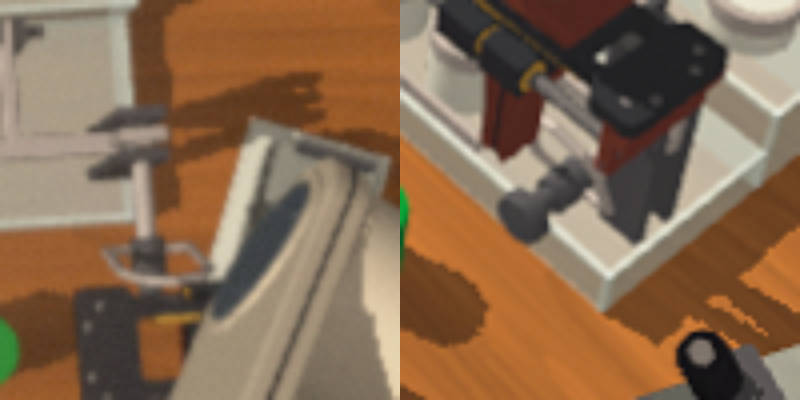

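Emit:
arm_command --series '[{"linear":[0,0.003,0.03],"turn":0},{"linear":[0,0,0.03],"turn":0},{"linear":[0,0,0.022],"turn":0},{"linear":[0,0,0.008],"turn":0},{"linear":[0,0,0],"turn":0},{"linear":[-0.01,0,0],"turn":0},{"linear":[0,0,0],"turn":0}]'

```text
t: 23.45
ee_pos: [451.1, -272.8, 145.9]
orientation: [-0.064, 3.139, -0.001]
ft_force: [0.1, -0.8, -0.1]
width: -0.1
grasp_force: 0.0
```

```bash
python3 - <<'E'
from h import *
o=cur()[0];print(inrow(o['ee_pos']),o['ft_force'])
E
```

```text
[-120.2 -243.2  110.9] [ 0.05166029 -0.77403504 -0.07579712]
```

Emit:
arm_command --series '[{"linear":[-0.008,-0.003,0],"turn":0},{"linear":[-0.01,0,0],"turn":0},{"linear":[-0.01,0,0],"turn":0},{"linear":[-0.01,0,0],"turn":0},{"linear":[-0.008,0,0],"turn":0},{"linear":[0,0,0],"turn":0}]'

```text
t: 24.05
ee_pos: [491.4, -273.9, 144.4]
orientation: [0.066, -3.13, -0.002]
ft_force: [-24.9, -3.3, 14.2]
width: 0.6
grasp_force: 12.0
```

Emit:
arm_command --series '[{"linear":[-0.003,0,0],"turn":0},{"linear":[0,0,0],"turn":0}]'

```text
t: 24.25
ee_pos: [491.6, -273.8, 144.3]
orientation: [0.065, -3.125, -0.004]
ft_force: [-34.3, -5.6, 21.5]
width: 0.4
grasp_force: 17.2
```

Emit:
arm_command --series '[{"linear":[-0.003,0,0],"turn":0},{"linear":[0,0,0],"turn":0}]'

```text
t: 24.45
ee_pos: [491.7, -273.7, 144.1]
orientation: [0.066, -3.12, -0.005]
ft_force: [-45.8, -8.2, 27.3]
width: 0.3
grasp_force: 22.8
```

```bash
python3 - <<'E'
from h import *
o=cur()[0];print(inrow(o['ee_pos']),o['ft_force'])
a=snap('top','t6.png');b=snap('side','s6.png')
x=cv2.resize(a['frame'][130:230,380:480],None,fx=4,fy=4);y=cv2.resize(b['frame'][210:310,350:450],None,fx=4,fy=4)
cv2.imwrite('pics/k2.png',np.hstack([x,y]))
E
```

```text
[ -79.7 -245.7  109.1] [-45.83459254  -8.17324681  27.29169595]
```

View pics/k2.png

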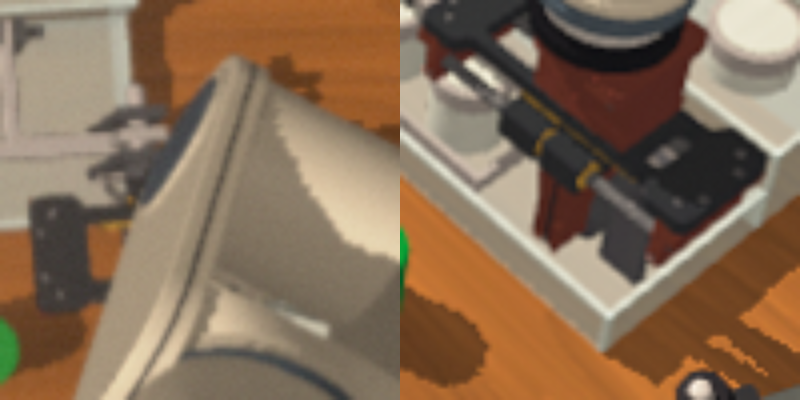

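Emit:
arm_command --series '[{"linear":[0.02,0,0],"turn":0},{"linear":[0.03,0,0],"turn":0},{"linear":[0.02,0,-0.03],"turn":0},{"linear":[0,0.02,-0.04],"turn":0},{"linear":[0,0.04,-0.03],"turn":0},{"linear":[0,0.045,0],"turn":0},{"linear":[0,0.045,0],"turn":0},{"linear":[0,0.045,0],"turn":0},{"linear":[0,0.045,0],"turn":0},{"linear":[0,0,0],"turn":0}]'

```text
t: 25.55
ee_pos: [423.2, -32.7, 245.6]
orientation: [-0.071, 3.138, 0.001]
ft_force: [-0.1, 0.2, -0.2]
width: 0.1
grasp_force: 0.0
```

```bash
python3 - <<'E'
from h import *
o=cur()[0];print(inrow(o['ee_pos']),o['ft_force'])
a=snap('top','t7.png');b=snap('side','s7.png')
x=cv2.resize(a['frame'][130:230,380:480],None,fx=4,fy=4,interpolation=2);y=cv2.resize(b['frame'][210:310,360:460],None,fx=4,fy=4,interpolation=2)
cv2.imwrite('pics/k3.png',np.hstack([x,y]))
E
```

```text
[-138.5   -2.2  210.6] [-0.09637401  0.15706884 -0.15600861]
```

View pics/k3.png

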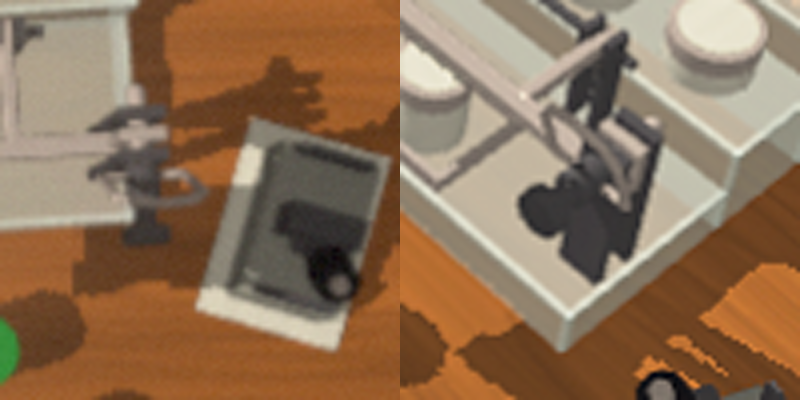

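```bash
python3 - <<'E'
from h import *
im=snap('top')
for f in('top0','t7'):
    a=cv2.imread(f'pics/{f}.png').max(2).astype(int)
    print(f,[(v,list(a[v,412:422])) for v in (range(198,214) if f=='top0' else range(180,196))])
b=snap('side')
print(tri(im,(416.7,188.5),b,(395.6,263)),plane(im,416.5,209.6,131),plane(im,416.5,191,131))
E
```

```text
top0 [(198, [np.int64(179), np.int64(162), np.int64(145), np.int64(134), np.int64(129), np.int64(124), np.int64(112), np.int64(105), np.int64(97), np.int64(105)]), (199, [np.int64(184), np.int64(189), np.int64(188), np.int64(186), np.int64(188), np.int64(188), np.int64(182), np.int64(180), np.int64(170), np.int64(168)]), (200, [np.int64(174), np.int64(175), np.int64(178), np.int64(183), np.int64(186), np.int64(202), np.int64(202), np.int64(200), np.int64(196), np.int64(198)]), (201, [np.int64(164), np.int64(166), np.int64(150), np.int64(138), np.int64(140), np.int64(155), np.int64(152), np.int64(147), np.int64(157), np.int64(178)]), (202, [np.int64(163), np.int64(164), np.int64(142), np.int64(114), np.int64(105), np.int64(106), np.int64(98), np.int64(87), np.int64(114), np.int64(164)]), (203, [np.int64(160), np.int64(162), np.int64(145), np.int64(113), np.int64(102), np.int64(99), np.int64(91), np.int64(81), np.int64(112), np.int64(159)]), (204, [np.int64(143), np.int64(139), np.int64(129), np.int64(101), np.int64(90), np.int64(91), np.int64(84), np.int64(80), np.int64(96), np.int64(
[... 3317 characters left out ...]
nt64(96), np.int64(95), np.int64(97), np.int64(94), np.int64(96)]), (193, [np.int64(99), np.int64(98), np.int64(99), np.int64(97), np.int64(97), np.int64(98), np.int64(99), np.int64(99), np.int64(98), np.int64(100)]), (194, [np.int64(97), np.int64(100), np.int64(95), np.int64(99), np.int64(97), np.int64(100), np.int64(104), np.int64(98), np.int64(101), np.int64(97)]), (195, [np.int64(98), np.int64(100), np.int64(102), np.int64(99), np.int64(103), np.int64(100), np.int64(100), np.int64(99), np.int64(101), np.int64(99)])]
(array([ 508.28877654, -276.99498082,  134.49665232]), np.float64(1.4909384223824584)) [ 455.2969912  -274.63104867  131.        ] [ 501.71892669 -276.55943676  131.        ]
```

The pin is home: the knob's rear edge moved 18.5 px, about 46 mm, and it hit a hard stop. Now the ring. Its hinge is at about row (-27,-249) and the bow at about world z 195.

Emit:
arm_command --series '[{"linear":[-0.009,-0.041,0],"turn":0},{"linear":[-0.009,-0.041,0],"turn":0},{"linear":[-0.009,-0.041,0],"turn":0},{"linear":[-0.009,-0.041,0],"turn":0},{"linear":[-0.009,-0.041,0],"turn":0},{"linear":[-0.009,-0.042,0],"turn":0},{"linear":[0,0,0],"turn":0},{"linear":[0,0,0.03],"turn":0},{"linear":[0,0,0.018],"turn":0},{"linear":[0,0,0],"turn":0}]'

```text
t: 26.75
ee_pos: [483.8, -281.3, 194.3]
orientation: [0.06, -3.137, -0.004]
ft_force: [0.0, -1.2, -0.1]
width: -0.0
grasp_force: 0.0
```

```bash
python3 - <<'E'
from h import *
o=cur()[0];print(inrow(o['ee_pos']),o['ft_force'],o['orientation'])
E
```

```text
[ -87.9 -253.   159.3] [ 0.00779287 -1.20529389 -0.12913458] [ 0.05960745 -3.13675643 -0.0043563 ]
```

Emit:
arm_command --series '[{"linear":[-0.01,0.003,0],"turn":0},{"linear":[-0.012,0,0],"turn":0},{"linear":[-0.012,0,0],"turn":0},{"linear":[-0.012,0,0],"turn":0},{"linear":[-0.012,0,0],"turn":0},{"linear":[-0.012,0,0],"turn":0},{"linear":[-0.012,0,0],"turn":0},{"linear":[-0.012,0,0],"turn":0},{"linear":[-0.012,0,0],"turn":0},{"linear":[0,0,0],"turn":0}]'

```text
t: 27.75
ee_pos: [594.3, -274.3, 197.5]
orientation: [-0.064, 3.138, -0.002]
ft_force: [-0.1, 1.4, 0.0]
width: 0.9
grasp_force: 0.0
```

Emit:
arm_command --series '[{"linear":[0,0,0],"turn":0},{"linear":[0,0,-0.03],"turn":0},{"linear":[0.02,0,-0.03],"turn":0},{"linear":[0.03,0.02,0],"turn":0},{"linear":[0.03,0.035,0],"turn":0},{"linear":[0.03,0.04,0],"turn":0},{"linear":[0.03,0.04,0],"turn":0},{"linear":[0,0.045,0],"turn":0},{"linear":[0,0.045,0],"turn":0},{"linear":[0,0.03,0],"turn":0}]'

```text
t: 28.75
ee_pos: [440.7, -23.1, 257.5]
orientation: [-0.063, 3.14, 0.0]
ft_force: [0.3, 0.7, -0.2]
width: 0.4
grasp_force: 0.0
```

```bash
python3 - <<'E'
from h import *
o=cur()[0];print(inrow(o['ee_pos']),o['ft_force'])
a=snap('top','t8.png');b=snap('side','s8.png')
x=cv2.resize(a['frame'][130:230,380:480],None,fx=4,fy=4,interpolation=2);y=cv2.resize(b['frame'][220:370,350:500],None,fx=2.6667,fy=2.6667,interpolation=2)
cv2.imwrite('pics/k4.png',np.hstack([x,y]))
E
```

```text
[-120.7    6.8  222.5] [ 0.32005684  0.68984256 -0.17057999]
```

View pics/k4.png

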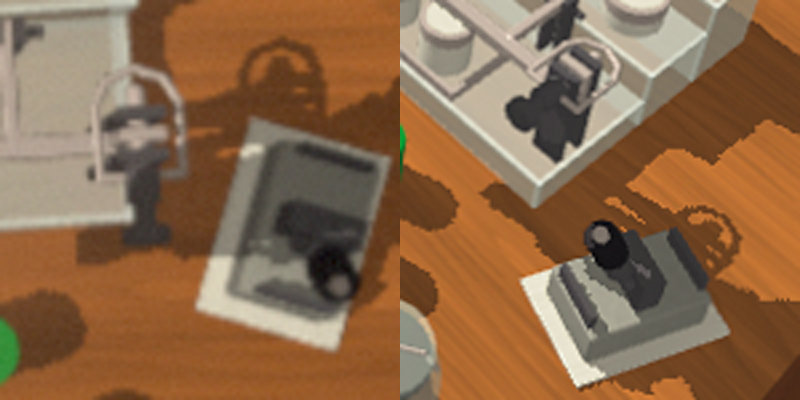

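The ring's bow now lies over the pin end, at top crop (137,70). Now I'll locate the toggle.

```bash
python3 - <<'E'
from h import *
np.set_printoptions(precision=1,suppress=True)
a=snap('top');b=snap('side')
T=lambda u,v:(u/4+380-.4,v/4+130-.4);S=lambda u,v:((u-400)/2.6667+350-.3,v/2.6667+220-.3)
print('bow',plane(a,*T(137,72),131),tri(a,T(137,72),b,S(613,68)),'knob rear',plane(a,*T(147,245),131))
print('tip',tri(a,T(342,289),b,S(600,232)))
for q in((252,117),(388,158),(339,350),(197,308)):print('base',plane(a,*T(*q),3))
print('jar lid',plane(a,444,272,126))
# predicted tip from box model
for c in((520,-409),):
    print(np.array(c)-51.3*np.array([.9477,-.3193]))
delta([481,-396,200],1.246)
E
```

```text
bow [ 611.2 -274.3  131. ] (array([ 615.5, -279.4,  115.6]), np.float64(4.481138243507119)) knob rear [ 502.1 -276.2  131. ]
tip (array([ 471.8, -392.3,  143.1]), np.float64(2.062241730100755))
base [ 598.5 -382.5    3. ]
base [ 567.  -475.2    3. ]
base [ 434.4 -435.     3. ]
base [ 466.  -338.6    3. ]
jar lid [ 299.5 -336.8  126. ]
[ 471.4 -392.6]
t 28.95 ee [441.5 -24.8 257.3] turn 0.367 d_tool mm [ -23.8 -372.5   57.5] d_riserTool mm [-155.8 -339.2   57.5] q6 -1.7
```

Emit:
arm_command --series '[{"linear":[0,0,0],"turn":0.122},{"linear":[0,0,0],"turn":0.122},{"linear":[0,0,0],"turn":0.122},{"linear":[-0.015,-0.034,0],"turn":0},{"linear":[-0.015,-0.034,0],"turn":0},{"linear":[-0.015,-0.034,0],"turn":0},{"linear":[-0.015,-0.034,0],"turn":0},{"linear":[-0.015,-0.034,0],"turn":0},{"linear":[-0.015,-0.034,0],"turn":0},{"linear":[-0.015,-0.034,0],"turn":0}]' --jaw 0.36

```text
t: 29.95
ee_pos: [464.0, -287.3, 256.9]
orientation: [0.513, 3.099, -0.001]
ft_force: [0.7, 0.0, 0.1]
width: 59.8
grasp_force: 0.0
```

Emit:
arm_command --series '[{"linear":[-0.017,-0.034,0],"turn":0},{"linear":[-0.017,-0.034,0],"turn":0},{"linear":[-0.017,-0.033,0],"turn":0},{"linear":[0,0,0.02],"turn":0},{"linear":[0,0,0.02],"turn":0},{"linear":[0,0,0],"turn":0}]'

```text
t: 30.55
ee_pos: [478.3, -396.7, 213.9]
orientation: [-0.513, -3.095, -0.004]
ft_force: [-0.7, 1.2, -0.7]
width: 59.6
grasp_force: 0.0
```

```bash
python3 - <<'E'
from h import *
delta([481.5,-395.6,115],1.25)
E
```

```text
t 30.55 ee [ 478.3 -396.7  213.9] turn -0.008 d_tool mm [-3.2  1.9 98.9] d_riserTool mm [-3.2  1.9 98.9] q6 -1.95
```

Emit:
arm_command --series '[{"linear":[0,0.001,0.03],"turn":0},{"linear":[0,0,0.03],"turn":0},{"linear":[0,0,0.03],"turn":0},{"linear":[0,0,0.011],"turn":0},{"linear":[0,0,0],"turn":0},{"linear":[0,0,0],"turn":0}]'

```text
t: 31.15
ee_pos: [481.7, -396.0, 117.2]
orientation: [0.51, 3.099, -0.001]
ft_force: [-0.0, 1.1, 0.1]
width: 59.4
grasp_force: 0.0
```

```bash
python3 - <<'E'
from h import *
delta([481.5,-395.6,115],1.25);print(cur()[0]['ft_force'])
b=snap('side');cv2.imwrite('pics/g1.png',cv2.resize(b['frame'][220:370,350:500],None,fx=3,fy=3,interpolation=2))
E
```

```text
t 31.15 ee [ 481.7 -396.   117.2] turn -0.005 d_tool mm [0.3 0.3 2.2] d_riserTool mm [0.3 0.3 2.2] q6 -1.95
[-0.03283377  1.08408671  0.09584565]
```

View pics/g1.png

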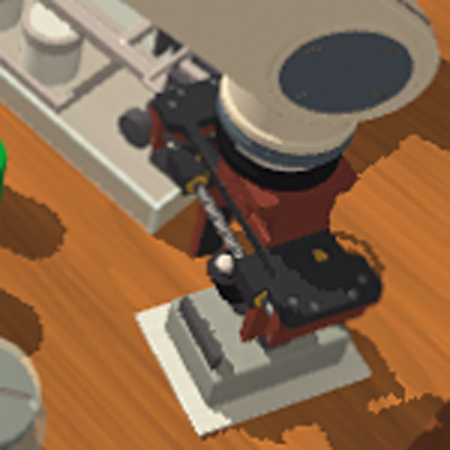

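The lever's light tip at crop (222,263) lies between the open fingers. I'll grip it.

Emit:
arm_command --series '[{"linear":[0,0,0.001],"turn":0},{"linear":[0,0,0],"turn":0},{"linear":[0,0,0],"turn":0},{"linear":[0,0,0],"turn":0},{"linear":[0,0,0],"turn":0},{"linear":[0,0,0],"turn":0}]' --jaw -1

```text
t: 31.8
ee_pos: [481.3, -394.6, 115.2]
orientation: [-0.509, -3.1, -0.001]
ft_force: [0.7, 4.6, 4.4]
width: 27.5
grasp_force: 30.0
```

Emit:
arm_command --series '[{"linear":[0.002,0,-0.004],"turn":0},{"linear":[0.002,0,-0.004],"turn":0},{"linear":[0.0017,0,-0.0037],"turn":0},{"linear":[0,0,0],"turn":0}]'

```text
t: 32.2
ee_pos: [476.3, -392.9, 126.5]
orientation: [0.509, 3.099, 0.001]
ft_force: [5.6, 3.5, -5.7]
width: 27.6
grasp_force: 30.0
```

```bash
python3 - <<'E'
from h import *
delta([481.5,-395.6,115],1.25);o=cur()[0];print(o['ft_force'],o['width'])
E
```

```text
t 32.2 ee [ 476.3 -392.9  126.5] turn -0.005 d_tool mm [-5.8 -0.9 11.5] d_riserTool mm [-5.8 -0.9 11.5] q6 -1.96
[ 5.58048245  3.48439764 -5.69262112] 27.594447967183473
```

Emit:
arm_command --series '[{"linear":[-0.0098,0,-0.0044],"turn":0},{"linear":[-0.0102,0,-0.0032],"turn":0},{"linear":[-0.0105,0,-0.0021],"turn":0},{"linear":[-0.0106,0,-0.0011],"turn":0},{"linear":[-0.0107,0,0],"turn":0},{"linear":[0,0,0],"turn":0}]'

```text
t: 32.8
ee_pos: [525.9, -409.6, 136.8]
orientation: [-0.509, -3.099, -0.002]
ft_force: [-0.5, 4.0, -6.6]
width: 27.5
grasp_force: 30.0
```

```bash
python3 - <<'E'
from h import *
o=cur()[0];print(o['ee_pos'],o['ft_force'],o['width'])
p=np.array(o['ee_pos'])-[518.5,-408.5,30];c,s=np.cos(.32),-np.sin(.32);print('switch frame',c*p[0]+s*p[1],-s*p[0]+c*p[1],p[2],np.hypot(c*p[0]+s*p[1],p[2]))
E
```

```text
[ 525.89818127 -409.58651538  136.79630059] [-0.45087193  4.0464252  -6.63706162] 27.524850528595834
switch frame 7.364397101925834 1.2958615556470876 106.79630058992296 107.04991435946147
```

Emit:
arm_command --series '[{"linear":[-0.0106,0,0.0011],"turn":0},{"linear":[-0.0105,0,0.0021],"turn":0},{"linear":[-0.0102,0,0.0032],"turn":0},{"linear":[-0.0098,0,0.0042],"turn":0},{"linear":[0,0,0],"turn":0}]'

```text
t: 33.3
ee_pos: [564.5, -422.7, 126.1]
orientation: [-0.509, -3.1, -0.001]
ft_force: [-1.1, 4.6, -5.2]
width: 26.6
grasp_force: 30.0
```

```bash
python3 - <<'E'
from h import *
o=cur()[0];print(o['ee_pos'],o['ft_force'],o['width'])
p=np.array(o['ee_pos'])-[518.5,-408.5,30];c,s=np.cos(.32),-np.sin(.32);print('switch frame',c*p[0]+s*p[1],-s*p[0]+c*p[1],p[2],np.hypot(c*p[0]+s*p[1],p[2]),np.arctan2(c*p[0]+s*p[1],p[2]))
E
```

```text
[ 564.51062841 -422.74639548  126.07885806] [-1.11009128  4.57573842 -5.18896812] 26.59557527257575
switch frame 48.15635772559054 0.9502219615401497 96.07885805922525 107.47177190015896 0.4646207410125738
```

Emit:
arm_command --series '[{"linear":[-0.0014,0,0.0006],"turn":0},{"linear":[0,0,0],"turn":0},{"linear":[0,0,0],"turn":0}]'

```text
t: 33.6
ee_pos: [565.0, -423.0, 126.2]
orientation: [-0.51, -3.1, -0.001]
ft_force: [-0.7, 5.0, -6.0]
width: 27.1
grasp_force: 30.0
```

Emit:
arm_command --series '[{"linear":[0.002,0,0.004],"turn":0},{"linear":[0.002,0,0.004],"turn":0},{"linear":[0.0015,0,0.003],"turn":0},{"linear":[0,0,0],"turn":0},{"linear":[0,0,0],"turn":0}]'

```text
t: 34.1
ee_pos: [563.6, -422.8, 119.2]
orientation: [0.508, 3.091, -0.004]
ft_force: [5.9, 7.0, 7.1]
width: 26.7
grasp_force: 30.0
```

Emit:
arm_command --series '[{"linear":[-0.002,0,0],"turn":0},{"linear":[-0.002,0,0],"turn":0},{"linear":[0,0,0],"turn":0},{"linear":[0,0,0],"turn":0}]'

```text
t: 34.5
ee_pos: [566.1, -423.5, 118.0]
orientation: [0.509, 3.094, -0.003]
ft_force: [3.7, 7.3, 3.5]
width: 27.1
grasp_force: 30.0
```

Emit:
arm_command --series '[{"linear":[0,0,0.001],"turn":0},{"linear":[0,0,0],"turn":0}]'

```text
t: 34.7
ee_pos: [566.7, -423.8, 117.6]
orientation: [0.508, 3.093, -0.003]
ft_force: [3.8, 6.0, 5.0]
width: 26.9
grasp_force: 30.0
```

Emit:
arm_command --series '[{"linear":[0,0,0],"turn":0},{"linear":[0,0,0],"turn":0},{"linear":[0,0,0],"turn":0},{"linear":[0,0,0],"turn":0},{"linear":[0,0,-0.03],"turn":0},{"linear":[0,0,-0.04],"turn":0},{"linear":[0.03,0.02,-0.04],"turn":0},{"linear":[0.03,0.035,-0.02],"turn":0},{"linear":[0.03,0.035,0],"turn":0},{"linear":[0.03,0.035,0],"turn":0}]' --jaw 0.36

```text
t: 35.7
ee_pos: [491.1, -267.6, 242.3]
orientation: [0.51, 3.097, -0.002]
ft_force: [1.0, 0.2, -0.2]
width: 59.8
grasp_force: 0.0
```

Emit:
arm_command --series '[{"linear":[0.02,0.045,0],"turn":0},{"linear":[0.02,0.045,0],"turn":0},{"linear":[0.02,0.045,0],"turn":0},{"linear":[0.02,0.045,0],"turn":0},{"linear":[0.02,0.045,0],"turn":0},{"linear":[0,0.045,0],"turn":0},{"linear":[0,0.045,0],"turn":0},{"linear":[0,0,0],"turn":0}]'

```text
t: 36.5
ee_pos: [499.5, 66.0, 241.8]
orientation: [0.502, 3.099, 0.002]
ft_force: [-0.2, -0.0, 0.8]
width: 59.5
grasp_force: 0.0
```

```bash
python3 - <<'E'
from h import *
np.set_printoptions(precision=2,suppress=True,linewidth=200)
a=snap('top','t9.png');b=snap('side','s9.png')
a0=cv2.imread('pics/t8.png');b0=cv2.imread('pics/s8.png')
piv=np.array([518.5,-408.5,30]);sx=np.array([.949,-.3146,0]);z=np.array([0,0,1.])
for an in(.45,.35,.55):
  for r in(94,118,122): 
    p=piv+sx*r*np.sin(an)+z*r*np.cos(an);print(an,r,proj(a,p),proj(b,p))
for n,im,im0,(u0,u1,v0,v1) in(('top',a,a0,(435,490,150,215)),('side',b,b0,(395,475,280,350))):
    g=im['frame'][v0:v1,u0:u1].max(2)
    m=(g<50).astype(np.uint8);k,l,s,c=cv2.connectedComponentsWithStats(m)
    for i in range(1,k):
        if s[i,4]>25: print(n,'dark',c[i]+[u0,v0],s[i]+[u0,v0,0,0,0])
    hs=cv2.cvtColor(im['frame'],cv2.COLOR_BGR2HSV)
print(ctrl.get_obs()['ee_pos'],ctrl.get_obs()['ft_force'])
E
```

```text
0.45 94 [471.5 168.1] [460.99 301.77]
0.45 118 [475.73 163.01] [467.73 294.43]
0.45 122 [476.45 162.15] [468.87 293.19]
0.35 94 [471.08 171.18] [457.7 302. ]
0.35 118 [475.21 166.93] [463.58 294.68]
0.35 122 [475.92 166.21] [464.58 293.45]
0.55 94 [471.75 165.23] [463.99 301.82]
0.55 118 [476.03 159.38] [471.5  294.55]
0.55 122 [476.76 158.39] [472.77 293.32]
top dark [467.96 173.14] [459 163  20  20 184]
side dark [458.48 302.02] [450 291  20  21 234]
[497.78  62.63 241.14] [-1.24 -0.43 -0.1 ]
```

```bash
python3 - <<'E'
from h import *
np.set_printoptions(precision=2,suppress=True,linewidth=220)
a=snap('top');b=snap('side')
piv=np.array([518.5,-408.5,30]);sx=np.array([.949,-.3146,0])
def grip(f,box):
    u0,u1,v0,v1=box;g=cv2.imread(f'pics/{f}.png')[v0:v1,u0:u1].max(2)
    k,l,s,c=cv2.connectedComponentsWithStats((g<45).astype(np.uint8));i=1+np.argmax(s[1:,4]);return c[i]+[u0,v0],s[i,4]
for n,bt,bs in((8,(450,485,180,215),(400,450,290,330)),(9,(455,490,150,185),(445,480,280,315))):
    pa,na=grip(f't{n}',bt);pb,nb=grip(f's{n}',bs);p,e=tri(a,pa,b,pb);d=p-piv
    print(n,pa,na,pb,nb,p,e,'sx',d@sx,'r',np.hypot(d@sx,d[2]),'ang',np.arctan2(d@sx,d[2]))
t=cv2.imread('pics/t9.png').max(2);s=cv2.imread('pics/s9.png').max(2)
print(t[155:182,458:486:1]);print(s[284:316:1,448:476])
E
```

```text
8 [462.27 195.91] 99 [428.73 313.02] 161 [ 487.82 -396.79  109.52] 0.6144240587644314 sx -32.7953230963214 r 86.02098584263933 ang -0.39114580805477006
9 [469.1  171.97] 141 [458.52 302.03] 229 [ 549.88 -417.06  114.82] 6.1261318494744215 sx 32.47090288256148 r 90.82703535820175 ang 0.3655924115615662
[[100  94  95  93  95  95  94  91  96  93  96  95  96  94  95  96  95  97  99  97 104 101  99  96 100  99  98 100]
 [ 95  98 100  96  97 100  95  98  99  95  96  94  96  94  94  98  96  97  96 100  97  94  98 100  98 103 101 102]
 [ 99 101  98 100 100  97  95  99 100 101  99  98  97  94  94  94  96  94  95  90  93  95  96  93  94  97  98  98]
 [ 99 101 101  99  98  96 100 100  95  99  98  95  96  98  96  94  95  97  94  94  95  96  91  95  92  94  94  95]
 [102  98  99 100 101  98  98  98  98  97 100  99  97 100  97  96  98  99  95  96  98  96  94  94  97  93  94  93]
 [ 97 102 101  98  99 100  96  97  96  98  98  96  98  99  97  98  99  96 100  97  98  96  98  93  96  96  93  92]
 [ 99  97  98  96  99 103 104  98  99 102 100  96  95  96  93  97  94  94  97  99  99  97  99  94  96  96  
[... 5289 characters left out ...]
 113 112]
 [ 54  55  58  59  59  57  33  21  20  22  21  21  22  69 106 116 112 110 110 109 108 107 108 112 118 119 116 114]
 [ 55  57  58  58  58  61  59  47  39  30  37  54  92 103 108 114 115 112 110 109 109 109 109 109 111 116 119 116]
 [ 56  58  58  57  60  62  61  59  56  50  77 101 110 108 106 106 113 116 113 110 109 110 109 109 108 110 115 118]
 [ 58  58  57  60  61  60  60  60  56  55  62  99 111 108 106 105 106 111 115 113 110 108 108 109 109 108 109 115]
 [ 59  57  59  61  60  59  59  54  53  55  55  84 112 113 108 106 104 106 111 114 114 111 109 109 109 109 108 109]
 [ 58  59  60  59  60  57  52  50  51  54  55  62  90 112 112 109 106 104 105 111 114 114 110 109 110 109 109 109]]
```

```bash
python3 - <<'E'
from h import *
np.set_printoptions(precision=2,suppress=True,linewidth=220)
def show(f,u0,u1,v0,v1):
    im=cv2.imread(f'pics/{f}.png')[v0:v1,u0:u1];S=cv2.cvtColor(im,cv2.COLOR_BGR2HSV)[...,1];V=im.max(2)
    print(f,'cols',u0,'rows',v0)
    for i,(s,v) in enumerate(zip(S,V)): print(v0+i,''.join('#' if b<38 else('o' if a<60 else '.') for a,b in zip(s,v)))
show('s8',415,445,295,325);show('s9',445,475,284,314);show('t8',448,480,180,212);show('t9',455,487,155,185)
a=snap('top');b=snap('side');sx=np.array([.949,-.3146,0]);z=np.array([0,0,1.])
for an in(-.45,.4,.45):
  for r in(76.5,90,111.5,118,125):
    p=np.array([518.5,-408.5,30])+sx*r*np.sin(an)+z*r*np.cos(an);print(an,r,proj(a,p),proj(b,p))
E
```

```text
s8 cols 415 rows 295
295 ..............................
296 ..............................
297 ..............................
298 ..............................
299 ..............................
300 ..............................
301 ..............................
302 ..............................
303 ........######................
304 .......o#oo####...............
305 ......o#ooooo###..............
306 .....oooooooo####.....o.......
307 ....oooooooooo####.ooooo......
308 ....oooooooooo####oooooo.....o
309 ....oooooooooo#####oooooo.oooo
310 ....ooo#ooooo######ooooooooooo
311 .....ooo#ooo########oooooooooo
312 ......oo############oooooooooo
313 ......##############oooooooooo
314 .......##############ooooooooo
315 .......##############ooooooooo
316 ....oooo#############ooooooooo
317 oooooooo############oooooooooo
318 ooooooooo###########oooooooooo
319 ooooooooo#########oooooooooooo
320 ooooooooooo######ooooooooooooo
321 oooooooooooooooooooooooooooooo
322 oooooooooooooooooooooooooooooo
323 oooooooooooooooooooooooooooooo
324 oooooooooooooooooooooooooooooo
s9 cols 445 rows 284
284 ....
[... 3296 characters left out ...]
.......
183 ooooooooooooooooooo.............
184 oooooooooooooooooo..............
-0.45 76.5 [461.47 196.41] [427.86 316.48]
-0.45 90 [462.44 198.33] [426.3  314.15]
-0.45 111.5 [464.02 201.48] [423.75 310.35]
-0.45 118 [464.51 202.46] [422.96 309.17]
-0.45 125 [465.04 203.52] [422.1 307.9]
0.4 76.5 [468.36 172.9 ] [454.87 307.09]
0.4 90 [470.63 170.37] [458.34 303.06]
0.4 111.5 [474.35 166.22] [463.97 296.52]
0.4 118 [475.5  164.94] [465.7  294.51]
0.4 125 [476.75 163.54] [467.58 292.34]
0.45 76.5 [468.52 171.68] [456.18 307.01]
0.45 90 [470.81 168.92] [459.88 302.98]
0.45 111.5 [474.57 164.41] [465.89 296.44]
0.45 118 [475.73 163.01] [467.73 294.43]
0.45 125 [476.99 161.49] [469.73 292.26]
```

The image shows the lever leaning away with the grip's lower end near its down position. The angle reads slightly low, so I'll probe it with a gentle push to +x using closed fingers. That does no harm if it's locked.

```bash
python3 - <<'E'
from h import *
delta([504.3,-403.8,200],1.25)
a=snap('top');b=snap('side');p,e=tri(a,(474.5,166),b,(465,295));d=p-[518.5,-408.5,30];s=d@np.array([.949,-.3146,0]);print(p,e,s,np.hypot(s,d[2]),np.arctan2(s,d[2]))
E
```

```text
t 36.8 ee [497.4  60.8 241.2] turn -0.007 d_tool mm [-156.  -437.7   41.3] d_riserTool mm [-153.  -438.7   41.3] q6 -1.15
[ 560.48157136 -421.77733946  136.80092348] 1.9228652080630124 44.01756221855396 115.51615921649059 0.39093292811221914
```

Emit:
arm_command --series '[{"linear":[-0.0155,-0.044,0],"turn":0},{"linear":[-0.0155,-0.044,0],"turn":0},{"linear":[-0.0155,-0.044,0],"turn":0},{"linear":[-0.0155,-0.044,0],"turn":0},{"linear":[-0.0155,-0.044,0],"turn":0},{"linear":[-0.0155,-0.044,0],"turn":0},{"linear":[-0.0155,-0.044,0],"turn":0},{"linear":[-0.0155,-0.044,0],"turn":0},{"linear":[-0.0155,-0.044,0],"turn":0},{"linear":[-0.0155,-0.044,0],"turn":0}]' --jaw -1

```text
t: 37.9
ee_pos: [502.6, -407.1, 241.2]
orientation: [0.512, 3.1, 0.0]
ft_force: [0.7, -0.2, -1.0]
width: 0.4
grasp_force: 0.0
```

Emit:
arm_command --series '[{"linear":[0,0,0],"turn":0},{"linear":[0,0,0.035],"turn":0},{"linear":[0,0,0.035],"turn":0},{"linear":[0,0,0.035],"turn":0},{"linear":[0,0,0],"turn":0},{"linear":[0,0,0],"turn":0}]'

```text
t: 38.5
ee_pos: [503.4, -404.2, 136.4]
orientation: [-0.51, -3.099, -0.001]
ft_force: [0.5, -0.6, 1.4]
width: 0.6
grasp_force: 0.0
```

```bash
cat >> h.py <<'E'
def sw():
    o=cur()[0];d=np.array(o['ee_pos'])-[518.5,-408.5,30];print('switch',np.round([d@np.array([.949,-.3146,0]),d@np.array([.3146,.949,0]),d[2]],1),o['ft_force'],o['t'])
E
python3 -c "
from h import *
sw()"
```

```text
switch [-15.7  -0.7 106.4] [ 0.53504868 -0.6294734   1.3603559 ] 38.5
```

Contact is expected at switch x ≈ 16 if the lever is at 0.45, or about 8 if it is short of that.

Emit:
arm_command --series '[{"linear":[-0.01,0,0],"turn":0},{"linear":[-0.01,0,0],"turn":0},{"linear":[-0.004,0,0],"turn":0},{"linear":[0,0,0],"turn":0},{"linear":[0,0,0],"turn":0}]'

```text
t: 39.0
ee_pos: [526.7, -412.0, 136.5]
orientation: [0.509, 3.1, -0.0]
ft_force: [0.2, -0.8, 0.6]
width: 0.4
grasp_force: 0.0
```

Emit:
arm_command --series '[{"linear":[-0.004,0,0],"turn":0},{"linear":[0,0,0],"turn":0}]'

```text
t: 39.2
ee_pos: [530.2, -413.3, 136.1]
orientation: [-0.509, -3.099, -0.0]
ft_force: [-1.2, 0.4, 0.3]
width: 0.4
grasp_force: 0.4
```

Emit:
arm_command --series '[{"linear":[-0.003,0,0],"turn":0},{"linear":[0,0,0],"turn":0}]'

```text
t: 39.4
ee_pos: [531.3, -413.6, 135.7]
orientation: [-0.508, -3.095, -0.002]
ft_force: [-7.3, 1.9, 3.2]
width: 0.3
grasp_force: 4.0
```

Emit:
arm_command --series '[{"linear":[-0.002,0,0],"turn":0},{"linear":[0,0,0],"turn":0}]'

```text
t: 39.6
ee_pos: [531.8, -413.8, 135.5]
orientation: [-0.508, -3.092, -0.004]
ft_force: [-12.0, 3.6, 6.7]
width: 0.6
grasp_force: 6.6
```

```bash
python3 -c "
from h import *
sw()"
```

```text
switch [ 14.3  -0.8 105.5] [-12.01856998   3.61590631   6.65860141] 39.6
```

The lever is against its far stop: contact came at about 13 and it holds 12 N. Both views put the grip's lower end at the down position. I'll back off clear, do a final numeric check and hand in.

Emit:
arm_command --series '[{"linear":[0.015,0,0],"turn":0},{"linear":[0.01,0,-0.02],"turn":0},{"linear":[0,0,-0.04],"turn":0},{"linear":[0,0,-0.04],"turn":0},{"linear":[0.03,0.03,-0.02],"turn":0},{"linear":[0.03,0.04,0],"turn":0},{"linear":[0.03,0.04,0],"turn":0},{"linear":[0.03,0.04,0],"turn":0},{"linear":[0.02,0.045,0],"turn":0},{"linear":[0.01,0.045,0],"turn":0}]'

```text
t: 40.6
ee_pos: [444.7, -129.9, 256.5]
orientation: [0.511, 3.099, 0.0]
ft_force: [0.6, 0.4, 0.3]
width: 0.3
grasp_force: 0.0
```

Emit:
arm_command --series '[{"linear":[0,0.045,0],"turn":0},{"linear":[0,0.045,0],"turn":0},{"linear":[0,0.045,0],"turn":0},{"linear":[0,0,0],"turn":0},{"linear":[0,0,0],"turn":0}]'

```text
t: 41.1
ee_pos: [489.4, -2.9, 256.2]
orientation: [0.505, 3.101, -0.0]
ft_force: [-0.9, -1.0, 0.3]
width: 0.5
grasp_force: 0.0
```

```bash
python3 - <<'E'
from h import *
s=snap('side','s10.png');t=snap('top','t10.png')
def show(im,u0,u1,v0,v1):
    f=im['frame'][v0:v1,u0:u1];S=cv2.cvtColor(f,cv2.COLOR_BGR2HSV)[...,1];V=f.max(2)
    for i,(a,v) in enumerate(zip(S,V)): print(v0+i,''.join('#' if y<38 else('o' if x<60 else '.') for x,y in zip(a,v)))
show(s,445,475,288,316)
# changes since the ring was shut (arm-free zones): row/bar/pin in side, bystanders in top
d=lambda a,b,f:round(float(cv2.absdiff(cv2.imread(f'pics/{a}')[b[2]:b[3],b[0]:b[1]],f['frame'][b[2]:b[3],b[0]:b[1]]).mean()),1)
print('pin/ring side',d('s8.png',(385,450,225,290),s),'jar',d('s0.png' if 0 else 'side0.png',(318,365,330,395),s),'mug',d('top0.png',(130,180,225,265),t),'scoop',d('top0.png',(150,195,105,170),t))
print(cur()[0]['ee_pos'],cur()[0]['ft_force'])
E
```

```text
288 ..............................
289 ..............................
290 ..............................
291 ..............................
292 ...............####ooo........
293 ..............####ooooo.......
294 .............#####oooooo......
295 ............#####ooooooo......
296 ...........#######oooooo......
297 ..........#########ooooo......
298 .........###########ooo##.....
299 ........#################.....
300 .......##################.....
301 ......###################.....
302 ......##################......
303 .....##################.......
304 ......################........
305 .....################.........
306 ....oo##############..........
307 ..oooo#############...........
308 oooooooo##########............
309 oooooooo#########.............
310 oooooooooo######..............
311 oooooooooooo###...............
312 ooooooooooooo.................
313 oooooooooooooo................
314 oooooooooooooo................
315 ooooooooooooooo...............
pin/ring side 7.0 jar 8.0 mug 5.4 scoop 6.2
[488.95747047  -4.33194522 256.14565864] [ 0.41072887  0.60042741 -1.02470612]
```

```bash
python3 -c "
from workcell import ctrl
print(ctrl.close_job())"
```

```text
the job is handed in; nothing more can be done
None
```

I handed the job in at about 41 s of the 210 s limit, with no verdict returned: four tins in the row, bar pressed to its stop, pin home, ring over the pin end, and lever at its far stop, with the collar judged down from the camera images alone.

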